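# Load an empty spool on the label rewinder

### The job

Load the empty spool into the label rewinder: take it by its collar out of the sloping cradle and lower it, collar up, onto the upright spindle until it sits fully home on the drive plate, easing it down rather than letting it drop. Then let go and swing the keeper strap round over the spool as far as it goes. Leave the other things on the table where they are.

Things in the scene. Friction and masses are not known exactly. Their poses are not given: they have to be found in the camera images.
- spool_mid (a point): Empty pale plastic spool, 62 mm long, about 0.12 kg, open 24 mm bore right through. Point on its axis, half-way along; z runs along the bore to the collar end. From the foot (31 mm below): flange 60 mm across, 4 thick; barrel 36 across, 22 long; second flange 60 across, 4 thick (upper face 1 mm below this point); grip collar 32 across, 32 long, to 31 mm above this point.
- cradle: Fixed folded-plate stand, 100 mm wide, about 72 high. Its face slopes 30 degrees, low edge at its -x side (nearer the robot). The spool starts with its foot on the middle of the face, axis square to it (leaning 30 degrees, collar toward the robot), held from sliding by two stops 7 mm high in a V; it lifts out along its axis. Origin under the middle, on the table; z up.
- rewinder: Fixed label rewinder, grey box 165 x 104 x 35 mm high. Origin on the table under the spindle axis; z up; the box reaches from 52 mm on its -x side to 112 mm on its +x side. The strap's pivot post stands 80 mm from the spindle on its +x side.
- spindle_foot (a point): Point on the spindle axis at the top face of the drive plate (disc 66 mm across, 40 mm above the table), on which the spool's foot must rest; z up. The fixed steel spindle is upright, 18 mm thick, 58 mm tall above this point, tapered over its top 10 mm.
- spindle_tip (a point): Top end of the spindle, on its axis, 98 mm above the table.
- strap_pivot (a point): Point on the strap's upright pivot axis, 106 mm above the table, at the level of the strap's underside. The post below is 16 mm thick; the strap's hub on top is 24 mm across and 10 mm high.
- strap_knob (a point): Centre of the upright knob on the keeper strap: cylinder 14 mm across, 30 mm tall, from 111 to 141 mm above the table, 120 mm from the pivot axis. The strap is a flat steel bar 20 mm wide, 5 thick, ending 18 mm beyond the knob's axis; it passes 4 mm above a seated spool and is blocked by one that is not home.
- strap (a joint): Angle of the keeper strap about its upright pivot, rad: 0 = straight over the spindle, at its stop (knob on the rewinder's -x side, 40 mm past the spindle); grows to 1.75 as it opens toward the rewinder's +y side. Seen from above it opens clockwise and closes anticlockwise. Starts open at 1.25 to 1.65; light friction (about 1 N at the knob), stays where left.
- solder_reel: a solder reel, solid, 60 mm across, 48 mm tall, standing on end; bystander; origin under its centre
- black_tape: a roll of tape lying flat, 62 mm across, 18 mm high; bystander; origin under its centre
- meter_weight: a knobbed calibration weight, 38 mm across, 41 mm tall; bystander; origin under its centre
- marker: a marker pen lying on the table, 135 mm long along its own y, 21 mm thick; bystander; origin under its centre
Mind the look-alikes: they are no part of the job. What is shaped like the part that bears spool_mid but yellow is not meant.

How it is judged:
By the outcome, as a careful person would: the job done as asked, in the order asked, and still so for the second after the job is handed in, with the robot touching nothing.
It also fails if it takes over 62 s, if anything falls off the work surface, if the arm or the gripper's body presses on something with over 40 N, if the wrist force passes 120 N, or if a joint passes its speed limit or range.

### The arm

A 6-joint arm with a two-finger parallel gripper is mounted at the origin on a cart in front of the work surface, level with it; the furniture and walls round the work are solid. World frame = base frame: x ahead of the robot, y to its left, z up, the work surface at z = 0. Lengths are in m, angles in rad, forces in N, time in s.
With the tool pointing down it reaches from about 0.35 to 0.975 m from the base axis. Payload 4.9 kg.
Tool frame: the origin (TCP) lies midway between the tips of the shut fingers; the grasp point (between the pads) lies 19 mm behind it (manip.pinch_z is the x of the grasp point in the tool frame, in m); x points along the fingers, y is the direction in which the jaws open and shut, and the axes are right-handed (so a half turn about x gives the same grasp; the last joint's range is limited). The gripper opens to 85 mm and grips with 20 to 120 N. Pads are 22 mm wide; open, the fingers measure 114 mm over their backs; the gripper's body (76 mm by 85 mm) begins 54 mm behind the grasp point. The pads swing forward as they close: fully open they stand 13 mm farther back than shut.
Start: joints at [-1.447, 0.053, 1.613, -0, 1.476, -0.119], TCP at [0.15, -0.607, 0.231] pointing down, gripper open.
Joint ranges: [-3.01, 3.01], [-1.01, 2.22], [0.06, 2.58], [-1.02, 4.17], [0.09, 2.62], [-3.14, 3.14]. Speed limits (rad/s): [2.57, 2.57, 3.14, 3.14, 3.14, 3.14].

### API

Orientations are given as a unit quaternion [w, x, y, z].
In Python, from plant import sensors, cams, workorder, manip gives the robot as it stands.
- The arm moves only by the tool drive_tool, never from a script. Its argument "series" is a list of rows, each an object of numbers: "x", "y", "z": the shift along the tool's x, y, z in units of 25 mm (1.0 is 25 mm); "ax", "ay", "az": the turn, a rotation vector about the tool's x, y, z in units of 5 degrees (1.0 is 5 degrees). A call has 1 to 5 rows; each row is the pose to reach, as a shift and turn from the pose commanded when the call began, along the tool's axes at that moment; what a row does not reach only later rows make up. A row lasts 1/12 s, in which the tool goes at most 41.7 mm and 7.16 degrees, less where a joint would pass 70% of its speed; a pose out of reach is approached as far as the arm can. A call with a gripper value outside its range is refused whole. "hand" is the opening, from 0 (shut) to 1 (fully open), set as the call begins (left out, the last holds). The fingers move at their own pace and stop on an object; the grip force is fixed at half the most. Time passes only in rows, so rows that repeat a pose let the fingers close. It gives the time, the measured TCP pose, the force and the opening at its end, in the units of the state.
- sensors.state(): the state, without advancing time (a new reading comes with each control period).
- cams.grab_frame(name): name is "scene" or "top" or "wrist"; returns a dict with "img" (480x640x3 uint8, blue, green, red), "camera_matrix" (3x3 intrinsics, pixels), "cam_to_world" (4x4, takes a point from camera to world coordinates). Camera axes: x right, y down, z forward; pixel columns grow to the right and rows downward; lengths in m; the calibration is good to about 2 mm. A picture is of the moment at which its call begins. There is no depth.
- workorder.job_done(): hands the job in, once; it reports no verdict.
The state is a dict: "time": time; "joint_pos": joint angles; "joint_vel": joint speeds; "joint_efforts": joint torques, N m; "tool_pos": TCP position; "tool_rot": TCP orientation; "contact_force": force on the tool from outside, world axes, zero at the start; "ft_torque": the same for the moment, N m; "gripper_width": opening from 0.0 (shut) to 1.0 (fully open).
Only numpy, scipy, OpenCV 4.12 (cv2) and the standard library are available. Lean on these libraries where they do the work, as an engineer would, in place of code of your own. Each camera call takes 0.05 s, during which the arm holds its last target.

## Working session

There is one attempt and no reset: what is moved stays moved. The work goes in short steps, Python scripts to look and compute and a tool call to move; the robot and the scene stay as the last step left them, time stands still between calls to the robot, and variables do not carry over. Pictures are saved under pics/ and viewed, and the job is handed in when it is done.

Besides the shell and the picture viewer there is one more tool, called after "Request:" by a JSON object that holds its "op" and its "data", one argument or row to a line. drive_tool: Moves the arm, as the interface text tells. Its arguments: {"type":"object","properties":{"series":{"type":"array","items":{"type":"object","properties":{"x":{"type":"number"},"y":{"type":"number"},"z":{"type":"number"},"ax":{"type":"number"},"ay":{"type":"number"},"az":{"type":"number"}}}},"hand":{"type":"number"}},"required":["series"]}

```bash
ls; mkdir -p pics
python3 - <<'E'
from plant import sensors,cams,workorder,manip
import cv2
print(sensors.state(), manip.pinch_z)
for n in("scene","top","wrist"):
    f=cams.grab_frame(n); cv2.imwrite(f"pics/{n}0.png",f["img"]); print(n,f["camera_matrix"],f["cam_to_world"])
E
```

```text
pics
{'time': 0.0, 'joint_pos': array([-1.44696140e+00,  5.33830670e-02,  1.61428370e+00, -2.15302358e-06,
        1.47599963e+00, -1.19003918e-01]), 'joint_vel': array([-0.00125417,  0.00240901,  0.00151579, -0.00083949,  0.00019057,
        0.00167283]), 'joint_efforts': array([-1.03990922e-03, -3.93674505e+01, -3.70182145e+01, -2.02538636e-04,
        7.09277650e-03, -3.93744642e-06]), 'tool_pos': array([ 0.15020743, -0.60604425,  0.23005293]), 'tool_rot': array([-0.08491255, -0.70189794, -0.0863789 ,  0.701903  ]), 'contact_force': array([-0.27690775, -0.37903607, -0.74960106]), 'ft_torque': array([ 0.02077847, -0.02744612,  0.05975194]), 'gripper_width': 0.9972648214860074} -0.0187
scene [[441.77579846   0.         318.8549047 ]
 [  0.         441.77579846 237.26006616]
 [  0.           0.           1.        ]] [[ 0.81636777 -0.4357217   0.37906498  0.21974296]
 [-0.57747771 -0.62488511  0.52539327 -0.51334614]
 [ 0.00794682 -0.64781571 -0.76175564  0.79799125]
 [ 0.          0.          0.          1.        ]]
top [[552.65644414   0.         315.98135581]
 [  0.         552.65644414 248.41801781]
 [  0.           0.           1.        ]] [[ 0.02394766 -0.99641021  0.08119851  0.49438193]
 [-0.99953428 -0.02540092 -0.01691202 -0.03127613]
 [ 0.01891383 -0.08075569 -0.99655446  1.37238189]
 [ 0.          0.          0.          1.        ]]
wrist [[337.07613507   0.         319.76870816]
 [  0.         337.07613507 238.22948785]
 [  0.           0.           1.        ]] [[ 0.24016416 -0.9334379  -0.26648616  0.2188701 ]
 [-0.97073125 -0.23133834 -0.06452446 -0.58929883]
 [-0.00141889  0.27418291 -0.96167652  0.37261957]
 [ 0.          0.          0.          1.        ]]
```

View pics/scene0.png

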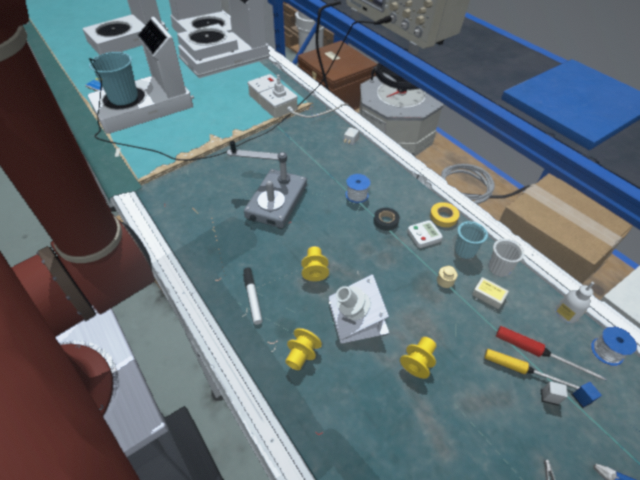

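View pics/top0.png

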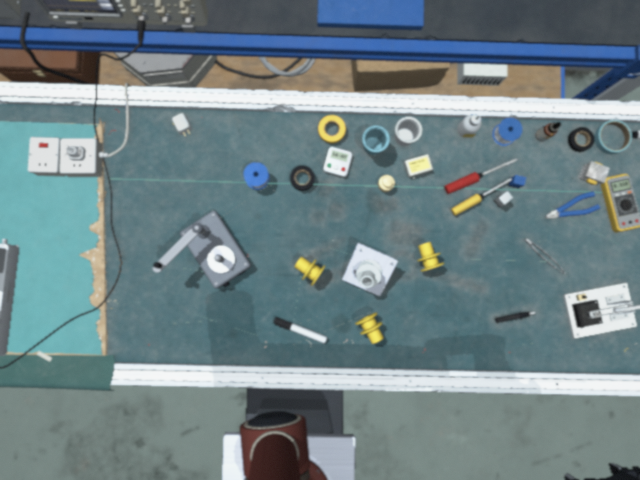

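Run:
```python
import cv2
t=cv2.imread("pics/top0.png"); s=cv2.imread("pics/scene0.png")
def c(im,x0,y0,x1,y1,k,n): cv2.imwrite(n,cv2.resize(im[y0:y1,x0:x1],None,fx=k,fy=k,interpolation=cv2.INTER_CUBIC))
c(t,145,200,265,300,6,"pics/t_rew.png")
c(t,330,230,410,305,8,"pics/t_cr.png")
c(s,220,130,320,240,5,"pics/s_rew.png")
c(s,315,260,400,350,6,"pics/s_cr.png")
```

```text
(no output)
```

View pics/t_rew.png

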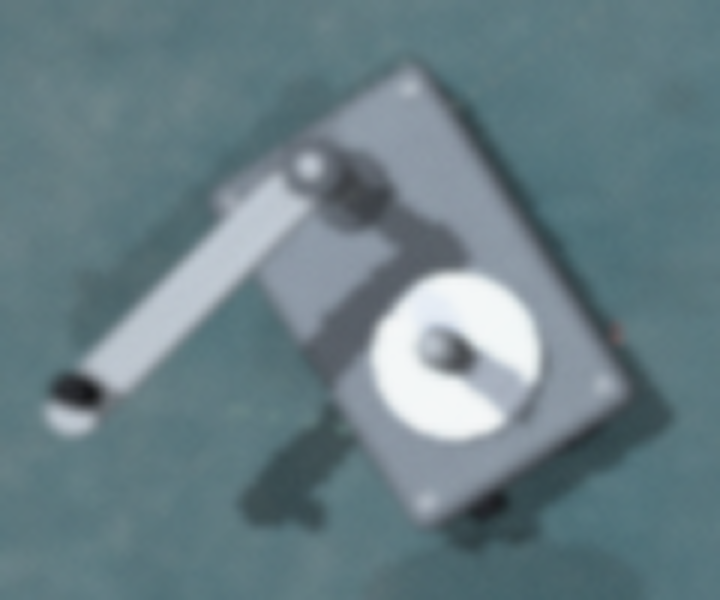

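View pics/t_cr.png

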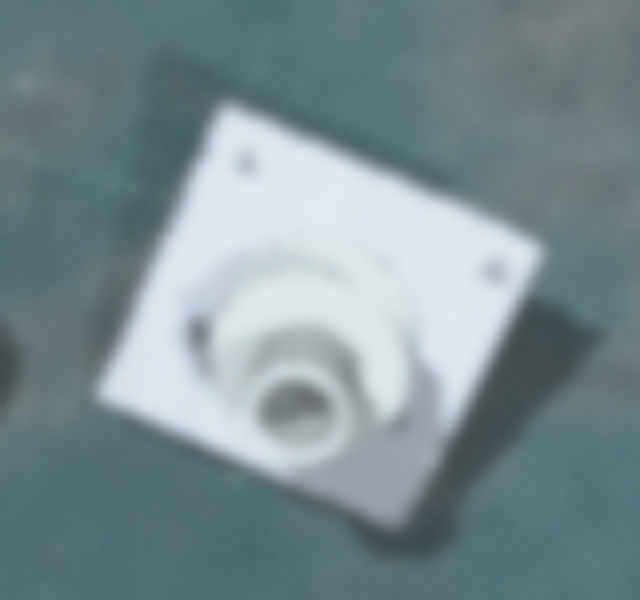

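View pics/s_rew.png

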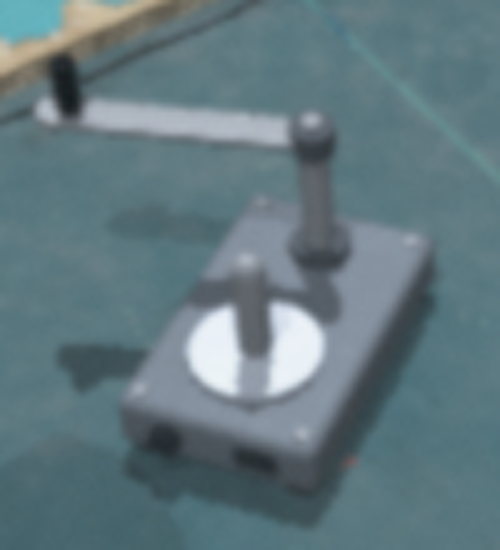

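View pics/s_cr.png

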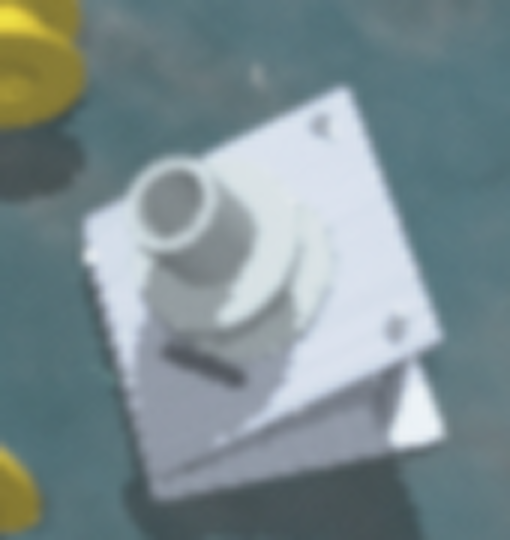

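```bash
cat > h.py <<'E'
import numpy as np, json
from scipy.optimize import least_squares
C={}
def setcam(n,K,T): C[n]=(np.array(K),np.array(T))
setcam("scene",[[441.77579846,0,318.8549047],[0,441.77579846,237.26006616],[0,0,1]],[[0.81636777,-0.4357217,0.37906498,0.21974296],[-0.57747771,-0.62488511,0.52539327,-0.51334614],[0.00794682,-0.64781571,-0.76175564,0.79799125],[0,0,0,1]])
setcam("top",[[552.65644414,0,315.98135581],[0,552.65644414,248.41801781],[0,0,1]],[[0.02394766,-0.99641021,0.08119851,0.49438193],[-0.99953428,-0.02540092,-0.01691202,-0.03127613],[0.01891383,-0.08075569,-0.99655446,1.37238189],[0,0,0,1]])
def proj(n,P):
    K,T=C[n]; p=T[:3,:3].T@(np.asarray(P)-T[:3,3]); q=K@p; return q[:2]/q[2]
def atz(n,px,z):
    K,T=C[n]; d=T[:3,:3]@np.linalg.inv(K)@np.array([*px,1]); o=T[:3,3]; return o+d*(z-o[2])/d[2]
def tri(obs):
    return least_squares(lambda P:np.concatenate([proj(n,P)-np.array(p) for n,p in obs]),[0.5,0,0.05])
E
python3 - <<'E'
from h import *
t=lambda x,y:(x/6+145-.4,y/6+200-.4); s=lambda x,y:(x/5+220-.4,y/5+130-.4)
tc=lambda x,y:(x/8+330-.4,y/8+230-.4); sc=lambda x,y:(x/6+315-.4,y/6+260-.4)
O=[("top",t(457,355),(0,0,.04)),("top",t(310,165),(.08,0,.116)),("scene",s(256,349),(0,0,.04)),("scene",s(247,262),(0,0,.098)),("scene",s(312,122),(.08,0,.116)),
("top",t(412,62),(.112,-.052,.035)),("top",t(630,385),(-.052,-.052,.035)),("top",t(427,522),(-.052,.052,.035)),("top",t(215,195),(.112,.052,.035))]
def R(a):return np.array([[np.cos(a),-np.sin(a),0],[np.sin(a),np.cos(a),0],[0,0,1]])
f=lambda v:np.concatenate([proj(n,R(v[2])@np.array(P)+[v[0],v[1],0])-p for n,p,P in O])
r=min((least_squares(f,[.45,.2,a]) for a in np.arange(-3,3,1)),key=lambda r:r.cost)
print(r.x); print(r.fun.reshape(-1,2).round(1))
x,y,a=r.x; piv=R(a)@[.08,0,0]+[x,y,0]; print("piv",piv)
# knob top z .141
for n,p in(("top",t(78,388)),("scene",s(63,60))):
    k=atz(n,p,.141); d=k-piv; print(n,k,np.hypot(*d[:2]), "dir-180-yaw",((np.arctan2(d[1],d[0])-a-np.pi)+np.pi)%(2*np.pi)-np.pi)
E1=[("top",tc(298,408)),("scene",sc(175,205))]
q=tri(E1); print("collar top",q.x,q.fun)
for nm,a_,b_ in(("hiL",(225,100),None),("hiA",(225,100),(345,88)),("hiB",(545,248),(440,340)),("loA",(98,395),(85,218)),("loB",(405,528),(160,485))):
    if b_: q=tri([("top",tc(*a_)),("scene",sc(*b_))]); print(nm,q.x,q.fun.round(1))
E
```

```text
[0.57276434 0.17433148 0.61804193]
[[ 0.2 -0.3]
 [ 0.3  0.3]
 [ 0.7 -0.2]
 [ 0.7 -0.6]
 [ 0.4  0.6]
 [ 0.6 -1.3]
 [ 1.5  0.7]
 [-0.8  2. ]
 [-2.6  0.2]]
piv [0.63796551 0.22068671 0.        ]
top [0.55049079 0.29831504 0.141     ] 0.11695291465412168 dir-180-yaw -1.3438727147278937
scene [0.55009744 0.30280677 0.141     ] 0.1202684620551996 dir-180-yaw -1.3696387416835207
collar top [ 0.52613623 -0.17154046  0.09867604] [-0.18205232  0.25114982  0.2515589  -0.01447729]
hiA [ 0.61713962 -0.1513536   0.06538329] [-0.4  0.5  0.6 -0. ]
hiB [ 0.57528079 -0.24622805  0.07280286] [-0.4  0.4  0.4 -0. ]
loA [ 0.53122396 -0.11931089  0.02029447] [ 0. -0. -0.  0.]
loB [ 0.49253845 -0.21405807  0.01755024] [-0.1  0.2  0.1 -0. ]
```

```bash
cat >> h.py <<'E'
from scipy.spatial.transform import Rotation as Ro
def cur(st):
    q=st["tool_rot"]; return np.array(st["tool_pos"]),Ro.from_quat([q[1],q[2],q[3],q[0]])
def frame(xa,yh):
    xa=np.array(xa,float)/np.linalg.norm(xa); y=np.array(yh,float); y-=xa*(y@xa); y/=np.linalg.norm(y)
    return Ro.from_matrix(np.column_stack([xa,y,np.cross(xa,y)]))
def rel(st,pinch,Rt):
    p,R=cur(st); tcp=np.array(pinch)+Rt.apply([0.0187,0,0])
    d=R.inv().apply(tcp-p)/.025; r=(R.inv()*Rt).as_rotvec()/np.radians(5)
    return d.round(2),r.round(2)
ax=np.array([-.5*np.cos(.385),.5*np.sin(.385),np.cos(np.pi/6)])
mid=np.array([.5405,-.1773,.0718])
E
python3 - <<'E'
from h import *
from plant import sensors
st=sensors.state(); p,R=cur(st); print(R.as_matrix().round(3)); M=R.as_matrix()
yh=[np.sin(.385),np.cos(.385),0]
if M[0,1]>0: pass
for sgn in(1,-1):
    Rt=frame(-ax,np.array(yh)*sgn); print(sgn,Rt.as_matrix().round(2).tolist(),rel(st,mid+.142*ax,Rt))
E
```

```text
[[-0.     0.24  -0.971]
 [ 0.002 -0.971 -0.24 ]
 [-1.    -0.002 -0.   ]]
1 [[0.46, 0.38, 0.8], [-0.19, 0.93, -0.33], [-0.87, 0.0, 0.5]] (array([  2.1 , -14.34, -17.28]), array([-27.97,  -2.46,   7.5 ]))
-1 [[0.46, -0.38, -0.8], [-0.19, -0.93, 0.33], [-0.87, 0.0, -0.5]] (array([  2.1 , -14.34, -17.28]), array([7.02, 5.8 , 1.9 ]))
```

```bash
cat > a.py <<'E'
from h import *
from plant import sensors
Rt=frame(-ax,[np.cos(.385),-np.sin(.385),0])
def go(off): 
    st=sensors.state(); print(st["time"],st["joint_pos"].round(2),st["contact_force"].round(1)); p,R=cur(st)
    pp=p-R.apply([.0187,0,0])-mid; print("axial",pp@ax,"lat",(pp-ax*(pp@ax)).round(4)); print(rel(st,mid+off*ax,Rt))
E
python3 -c "
from a import *
go(.142)"
```

```text
0.15 [-1.45  0.05  1.61 -0.    1.48 -0.12] [-0.1  0.  -1. ]
axial 0.25380436540354767 lat [-0.2727 -0.4766 -0.0426]
(array([  2.1 , -14.34, -17.28]), array([-10.55,   2.82,   5.56]))
```

Request:
{"op": "drive_tool", "data": {
  "series": [
    {"x":0,"y":-7,"z":-8.6,"ax":-5.3,"ay":1.4,"az":2.8},
    {"x":0,"y":-7,"z":-8.6,"ax":-5.3,"ay":1.4,"az":2.8},
    {"x":0,"y":-7,"z":-8.6,"ax":-5.3,"ay":1.4,"az":2.8},
    {"x":0,"y":-7,"z":-8.6,"ax":-5.3,"ay":1.4,"az":2.8},
    {"x":0,"y":-7,"z":-8.6,"ax":-5.3,"ay":1.4,"az":2.8}
  ],
  "hand": 1
}}

```text
time: 0.57
tool_pos: [0.2754, -0.438, 0.2301]
tool_rot: [0.323, 0.71, 0.164, -0.604]
contact_force: [0.8, -0.7, -1.1]
gripper_width: 1.001
```

```bash
python3 -c "
from a import *
go(.142)"
```

```text
0.5667 [-1.24 -0.39  2.02  0.16  1.29 -0.41] [ 0.8 -0.7 -1.1]
axial 0.22901794148377966 lat [-0.163  -0.3007 -0.022 ]
(array([  2.  ,  -3.72, -13.58]), array([-5.22,  1.42,  2.75]))
```

Request:
{"op": "drive_tool", "data": {
  "series": [
    {"x":1,"y":-3.7,"z":-13.4,"ax":-5.2,"ay":1.4,"az":2.7},
    {"x":1,"y":-3.7,"z":-13.4,"ax":-5.2,"ay":1.4,"az":2.7},
    {"x":1,"y":-3.7,"z":-13.4,"ax":-5.2,"ay":1.4,"az":2.7},
    {"x":1,"y":-3.7,"z":-13.4,"ax":-5.2,"ay":1.4,"az":2.7},
    {"x":1,"y":-3.7,"z":-13.4,"ax":-5.2,"ay":1.4,"az":2.7}
  ]
}}

```text
time: 0.98
tool_pos: [0.3945, -0.2687, 0.2132]
tool_rot: [0.532, 0.668, 0.23, -0.466]
contact_force: [-0.0, 0.2, 0.2]
gripper_width: 0.999
```

```bash
python3 -c "
from a import *
go(.142)"
```

```text
0.9833 [-0.9  -0.69  2.29  0.28  1.1  -0.58] [-0.   0.2  0.2]
axial 0.19160188130823472 lat [-0.0658 -0.1238 -0.0083]
(array([ 1.97,  0.67, -5.58]), array([-0.03,  0.02,  0.05]))
```

Request:
{"op": "drive_tool", "data": {
  "series": [
    {"x":1,"y":0.7,"z":-5.6},
    {"x":1,"y":0.7,"z":-5.6},
    {"x":1,"y":0.7,"z":-5.6},
    {"x":1.0,"y":0.7,"z":-5.6},
    {"x":1.0,"y":0.7,"z":-5.6}
  ]
}}

```text
schema error: expected keys x, y, z, ax, ay, az
```

```bash
python3 -c "
from a import *
go(.142)
from plant import cams
import cv2
f=cams.grab_frame('wrist'); cv2.imwrite('pics/w1.png',f['img']); setcam('wrist',f['camera_matrix'],f['cam_to_world'])
print(proj('wrist',mid+.031*ax),proj('wrist',mid-.001*ax),proj('wrist',mid-.031*ax))
np.savez('w1.npz',K=f['camera_matrix'],T=f['cam_to_world'])"
```

```text
0.9833 [-0.9  -0.69  2.29  0.28  1.1  -0.58] [-0.   0.2  0.2]
axial 0.19160188130823472 lat [-0.0658 -0.1238 -0.0083]
(array([ 1.97,  0.67, -5.58]), array([-0.03,  0.02,  0.05]))
[341.55285616  45.92998136] [339.39859309  56.28469629] [337.76342237  64.14433376]
```

View pics/w1.png

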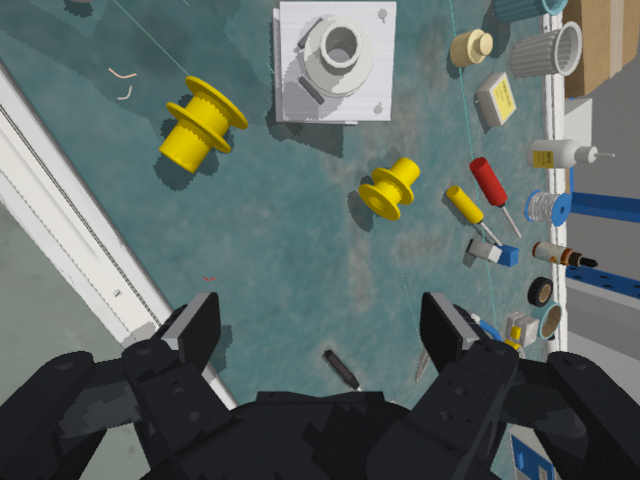

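The wrist view shows the pale spool with its collar mouth at about (340,46). My projection gave (341.6,45.9), so the estimate holds.

Request:
{"op": "drive_tool", "data": {
  "series": [
    {"x":1,"y":0.7,"z":-5.6,"ax":0,"ay":0,"az":0},
    {"x":1,"y":0.7,"z":-5.6,"ax":0,"ay":0,"az":0},
    {"x":1,"y":0.7,"z":-5.6,"ax":0,"ay":0,"az":0},
    {"x":1,"y":0.7,"z":-5.6,"ax":0,"ay":0,"az":0},
    {"x":1,"y":0.7,"z":-5.6,"ax":0,"ay":0,"az":0}
  ]
}}

```text
time: 1.45
tool_pos: [0.4748, -0.1477, 0.2008]
tool_rot: [0.532, 0.668, 0.233, -0.465]
contact_force: [0.5, 0.3, -0.5]
gripper_width: 0.998
```

```bash
python3 -c "
from a import *
go(.142)
from plant import cams
import cv2
f=cams.grab_frame('wrist'); cv2.imwrite('pics/w2.png',f['img']); setcam('wrist',f['camera_matrix'],f['cam_to_world'])
print(proj('wrist',mid+.031*ax),proj('wrist',mid-.001*ax),proj('wrist',mid-.031*ax))"
```

```text
1.45 [-0.48 -0.62  2.27  0.06  0.98 -0.11] [ 0.5  0.3 -0.5]
axial 0.1664036961005847 lat [0.0028 0.0018 0.0011]
(array([ 0.98, -0.08,  0.11]), array([ 0.01, -0.02,  0.08]))
[317.21110494 237.5444989 ] [317.77049985 227.81158493] [318.19963743 220.34501882]
```

View pics/w2.png

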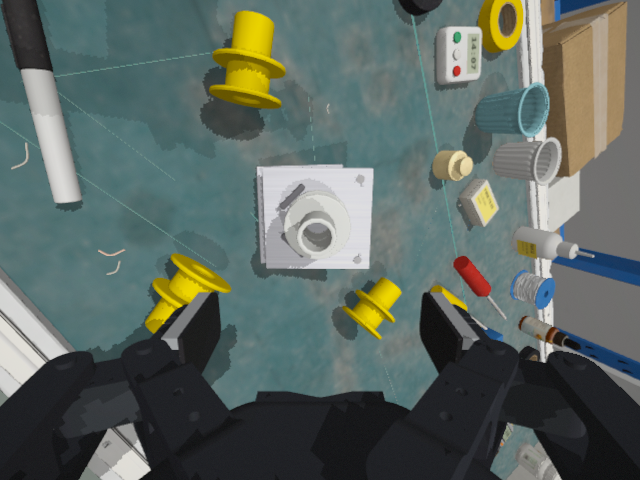

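Request:
{"op": "drive_tool", "data": {
  "series": [
    {"x":1.2,"y":-0.08,"z":0.11,"ax":0,"ay":0,"az":0},
    {"x":2.4,"y":-0.08,"z":0.11,"ax":0,"ay":0,"az":0},
    {"x":3.6,"y":-0.08,"z":0.11,"ax":0,"ay":0,"az":0},
    {"x":4,"y":-0.08,"z":0.11,"ax":0,"ay":0,"az":0},
    {"x":4,"y":-0.08,"z":0.11,"ax":0,"ay":0,"az":0}
  ]
}}

```text
time: 1.92
tool_pos: [0.5149, -0.1728, 0.1098]
tool_rot: [0.529, 0.668, 0.232, -0.469]
contact_force: [0.3, 0.1, -0.9]
gripper_width: 0.996
```

```bash
python3 -c "
from a import *
go(.022)
from plant import cams
import cv2
f=cams.grab_frame('wrist'); cv2.imwrite('pics/w3.png',f['img']); setcam('wrist',f['camera_matrix'],f['cam_to_world'])
print(proj('wrist',mid+.031*ax),proj('wrist',mid-.001*ax),proj('wrist',mid-.031*ax))"
```

```text
1.9167 [-0.48 -0.35  2.25  0.07  0.74 -0.13] [ 0.3  0.1 -0.9]
axial 0.06428640258035659 lat [-0.0043 -0.0041 -0.0014]
(array([ 1.69,  0.14, -0.22]), array([-0.07,  0.03,  0.14]))
[324.47752501 276.99617587] [324.49167765 255.99052326] [324.50147363 241.45111665]
```

View pics/w3.png

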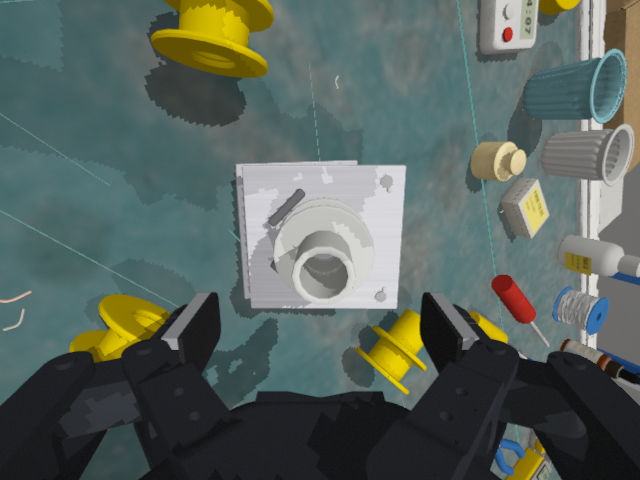

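Collar mouth at (324,276), predicted (324.5,277), so they agree. Descending to the grasp height.

Request:
{"op": "drive_tool", "data": {
  "series": [
    {"x":0.4,"y":0.14,"z":-0.2,"ax":0,"ay":0,"az":0.1},
    {"x":0.8,"y":0.14,"z":-0.2,"ax":0,"ay":0,"az":0.1},
    {"x":1.2,"y":0.14,"z":-0.2,"ax":0,"ay":0,"az":0.1},
    {"x":1.5,"y":0.14,"z":-0.2,"ax":0,"ay":0,"az":0.1},
    {"x":1.5,"y":0.14,"z":-0.2,"ax":0,"ay":0,"az":0.1}
  ]
}}

```text
time: 2.38
tool_pos: [0.5387, -0.1763, 0.0831]
tool_rot: [0.533, 0.67, 0.227, -0.465]
contact_force: [-0.3, 0.1, -0.4]
gripper_width: 0.998
```

```bash
python3 -c "
from a import *
go(.022)"
```

```text
2.3833 [-0.47 -0.24  2.22  0.06  0.64 -0.12] [-0.3  0.1 -0.4]
axial 0.029523541312267136 lat [ 0.0032 -0.001   0.0019]
(array([ 0.3 , -0.16,  0.01]), array([-0.05,  0.03, -0.04]))
```

Request:
{"op": "drive_tool", "data": {
  "series": [
    {"x":0.2,"y":-0.1,"z":0,"ax":0,"ay":0,"az":0},
    {"x":0.25,"y":-0.1,"z":0,"ax":0,"ay":0,"az":0},
    {"x":0.25,"y":-0.1,"z":0,"ax":0,"ay":0,"az":0}
  ]
}}

```text
time: 2.63
tool_pos: [0.5396, -0.176, 0.0765]
tool_rot: [0.533, 0.67, 0.227, -0.464]
contact_force: [-0.6, 0.4, 0.3]
gripper_width: 0.998
```

```bash
python3 -c "
from a import *
go(.022)
from plant import cams
import cv2
f=cams.grab_frame('wrist'); cv2.imwrite('pics/w4.png',f['img']); setcam('wrist',f['camera_matrix'],f['cam_to_world'])
print(proj('wrist',mid+.031*ax),proj('wrist',mid-.001*ax),proj('wrist',mid-.031*ax))
go(.022)"
```

```text
2.6333 [-0.47 -0.23  2.22  0.07  0.63 -0.12] [-0.6  0.4  0.3]
axial 0.023389517474665764 lat [0.0012 0.0004 0.0006]
(array([ 0.06, -0.05,  0.03]), array([-0.05,  0.02, -0.04]))
[314.53905257 332.81837684] [315.37550123 296.32625502] [315.9139014  272.83722892]
2.6833 [-0.47 -0.23  2.22  0.07  0.63 -0.12] [-0.7  0.   0.5]
axial 0.02352553017487424 lat [0.0014 0.0004 0.0007]
(array([ 0.06, -0.06,  0.04]), array([-0.05,  0.02, -0.05]))
```

View pics/w4.png

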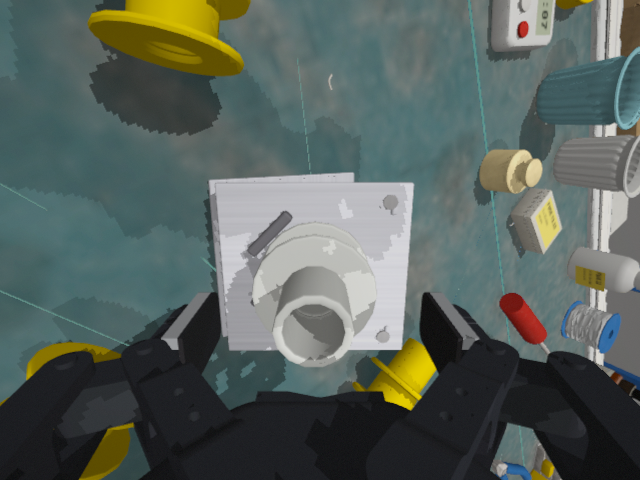

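Request:
{"op": "drive_tool", "data": {
  "series": [
    {"x":0.05,"y":-0.08,"z":0.03,"ax":0,"ay":0,"az":0},
    {"x":0.05,"y":-0.08,"z":0.03,"ax":0,"ay":0,"az":0}
  ]
}}

```text
time: 2.85
tool_pos: [0.5382, -0.1762, 0.0742]
tool_rot: [0.533, 0.67, 0.227, -0.464]
contact_force: [-0.1, 0.4, -0.5]
gripper_width: 1.005
```

Request:
{"op": "drive_tool", "data": {
  "series": [
    {"x":0,"y":0,"z":0,"ax":0,"ay":0,"az":0},
    {"x":0,"y":0,"z":0,"ax":0,"ay":0,"az":0},
    {"x":0,"y":0,"z":0,"ax":0,"ay":0,"az":0},
    {"x":0,"y":0,"z":0,"ax":0,"ay":0,"az":0},
    {"x":0,"y":0,"z":0,"ax":0,"ay":0,"az":0}
  ],
  "hand": 0
}}

```text
time: 3.27
tool_pos: [0.5386, -0.1762, 0.0747]
tool_rot: [0.533, 0.67, 0.227, -0.464]
contact_force: [0.0, -1.5, -0.2]
gripper_width: 0.348
```

Request:
{"op": "drive_tool", "data": {
  "series": [
    {"x":0,"y":0,"z":0,"ax":0,"ay":0,"az":0},
    {"x":0,"y":0,"z":0,"ax":0,"ay":0,"az":0},
    {"x":0,"y":0,"z":0,"ax":0,"ay":0,"az":0},
    {"x":0,"y":0,"z":0,"ax":0,"ay":0,"az":0},
    {"x":0,"y":0,"z":0,"ax":0,"ay":0,"az":0}
  ]
}}

```text
time: 3.68
tool_pos: [0.5386, -0.1763, 0.0747]
tool_rot: [0.533, 0.67, 0.227, -0.464]
contact_force: [-4.3, 1.8, 5.3]
gripper_width: 0.351
```

```bash
python3 -c "
from a import *
go(.022)
from plant import cams
import cv2
f=cams.grab_frame('wrist'); cv2.imwrite('pics/w5.png',f['img']); setcam('wrist',f['camera_matrix'],f['cam_to_world'])
print(proj('wrist',mid+.031*ax),proj('wrist',mid-.001*ax),proj('wrist',mid-.031*ax))"
```

```text
3.6833 [-0.47 -0.23  2.22  0.07  0.62 -0.12] [-4.3  1.8  5.3]
axial 0.022284531530339602 lat [-0.0003  0.0004 -0.0002]
(array([0.01, 0.02, 0.01]), array([-0.04,  0.02, -0.04]))
[318.67988091 333.13296152] [318.71234414 296.31142119] [318.73317734 272.68127649]
```

View pics/w5.png

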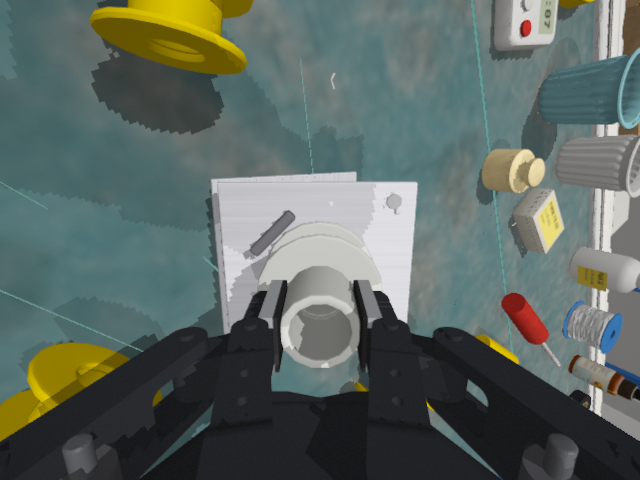

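Both pads are on the collar, with the opening steady at 0.35 (about 30 mm). Lifting out along the axis.

Request:
{"op": "drive_tool", "data": {
  "series": [
    {"x":-0.3,"y":0,"z":0,"ax":0,"ay":0,"az":0},
    {"x":-0.8,"y":0,"z":0,"ax":0,"ay":0,"az":0},
    {"x":-1.5,"y":0,"z":0,"ax":0,"ay":0,"az":0},
    {"x":-2.2,"y":0,"z":0,"ax":0,"ay":0,"az":0},
    {"x":-3,"y":0,"z":0,"ax":0,"ay":0,"az":0}
  ]
}}

```text
time: 4.15
tool_pos: [0.5024, -0.1614, 0.1386]
tool_rot: [0.533, 0.67, 0.228, -0.465]
contact_force: [-0.3, -0.4, -1.2]
gripper_width: 0.35
```

Request:
{"op": "drive_tool", "data": {
  "series": [
    {"x":-0.6,"y":0,"z":0,"ax":0,"ay":0,"az":0},
    {"x":-1,"y":0,"z":0,"ax":0,"ay":0,"az":0},
    {"x":-1,"y":0,"z":0,"ax":0,"ay":0,"az":0}
  ]
}}

```text
time: 4.4
tool_pos: [0.4923, -0.1574, 0.1634]
tool_rot: [0.534, 0.67, 0.226, -0.463]
contact_force: [0.5, -0.2, -1.4]
gripper_width: 0.349
```

```bash
cat > b.py <<'E'
from h import *
from plant import sensors,cams
import cv2
foot=np.array([.5728,.1743,.04]); 
def Rd(ya): return frame([0,0,-1],[np.cos(ya),np.sin(ya),0])
def info(target=None,Rt=None):
    st=sensors.state(); p,R=cur(st); pp=p-R.apply([.0187,0,0])
    print(round(st["time"],2),"pinch",pp.round(4),"x",R.as_matrix()[:,0].round(3),"j",st["joint_pos"].round(2),"F",st["contact_force"].round(1),"w",round(st["gripper_width"],3))
    if target is not None: print(rel(st,target,Rt))
def pic(n,fn,*pts):
    f=cams.grab_frame(n); setcam(n,f["camera_matrix"],f["cam_to_world"]); cv2.imwrite("pics/"+fn,f["img"])
    for P in pts: print("  proj",proj(n,P).round(1))
    return f["img"]
E
python3 -c "
from b import *
info(foot+[0,0,.15],Rd(.30))
info([.47,0,.2],Rd(-.1))
pic('wrist','w6.png')"
```

```text
4.4 pinch [ 0.4836 -0.1538  0.1795] x [ 0.469 -0.193 -0.862] j [-0.48 -0.53  2.28  0.06  0.86 -0.11] F [ 0.5 -0.2 -1.4] w 0.349
(array([ -1.32,  -1.61, -13.5 ]), array([-7.71,  2.1 , -5.85]))
4.4 pinch [ 0.4836 -0.1538  0.1795] x [ 0.469 -0.193 -0.862] j [-0.48 -0.53  2.28  0.06  0.86 -0.11] F [ 0.5 -0.2 -1.4] w 0.349
(array([-2.25, -2.41, -5.48]), array([-3.24,  0.88, -6.05]))
```

View pics/w6.png

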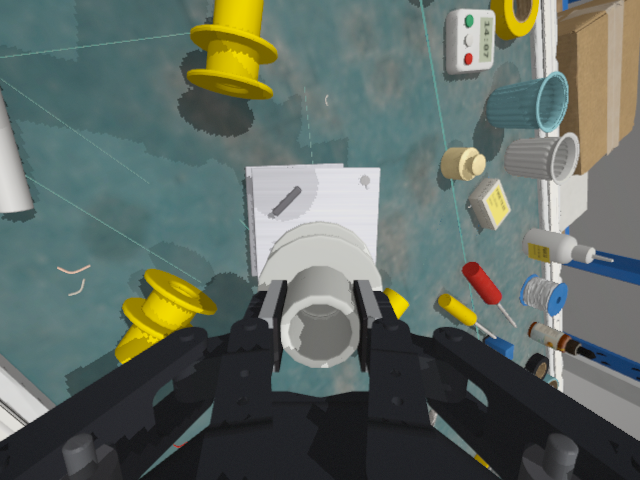

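The wrist view shows the spool clear of the cradle, unmoved between the pads. Carrying it over and turning it upright.

Request:
{"op": "drive_tool", "data": {
  "series": [
    {"x":-2.2,"y":-2.4,"z":-5.5,"ax":-3.2,"ay":0.9,"az":-6},
    {"x":-2.2,"y":-2.4,"z":-5.5,"ax":-3.2,"ay":0.9,"az":-6},
    {"x":-2.2,"y":-2.4,"z":-5.5,"ax":-3.2,"ay":0.9,"az":-6},
    {"x":-2.2,"y":-2.4,"z":-5.5,"ax":-3.2,"ay":0.9,"az":-6},
    {"x":-2.2,"y":-2.4,"z":-5.5,"ax":-3.2,"ay":0.9,"az":-6}
  ]
}}

```text
time: 4.87
tool_pos: [0.4707, 0.005, 0.1786]
tool_rot: [0.474, 0.524, 0.478, -0.522]
contact_force: [0.3, -0.7, -1.6]
gripper_width: 0.348
```

```bash
python3 -c "
from b import *
info(foot+[0,0,.15],Rd(.30))"
```

```text
4.87 pinch [0.4708 0.0049 0.1973] x [-0.003  0.007 -1.   ] j [-0.15 -0.29  2.02  0.01  1.42 -0.06] F [ 0.3 -0.7 -1.6] w 0.348
(array([ 0.33,  3.43, -7.12]), array([-4.51, -0.08,  0.02]))
```

Request:
{"op": "drive_tool", "data": {
  "series": [
    {"x":0,"y":3.4,"z":-7.1,"ax":-4.5,"ay":0,"az":0},
    {"x":0,"y":3.4,"z":-7.1,"ax":-4.5,"ay":0,"az":0},
    {"x":0,"y":3.4,"z":-7.1,"ax":-4.5,"ay":0,"az":0},
    {"x":0,"y":3.4,"z":-7.1,"ax":-4.5,"ay":0,"az":0},
    {"x":0,"y":3.4,"z":-7.1,"ax":-4.5,"ay":0,"az":0}
  ]
}}

```text
time: 5.28
tool_pos: [0.5741, 0.171, 0.1766]
tool_rot: [0.566, 0.423, 0.569, -0.421]
contact_force: [0.4, -0.7, -0.9]
gripper_width: 0.347
```

```bash
python3 -c "
from b import *
info(foot+[0,0,.15],Rd(.30))"
```

```text
5.28 pinch [0.5742 0.1709 0.1953] x [-0.001  0.004 -1.   ] j [ 0.16  0.03  1.73  0.    1.38 -0.13] F [ 0.4 -0.7 -0.9] w 0.347
(array([ 0.21, -0.01, -0.14]), array([-0.09, -0.04, -0.  ]))
```

```bash
python3 -c "
from b import *
info(foot+[0,0,.15],Rd(.30))
pic('wrist','w7.png')
a=pic('scene','s7.png'); cv2.imwrite('pics/s7c.png',cv2.resize(a[110:230,210:330],None,fx=5,fy=5,interpolation=cv2.INTER_CUBIC))
a=pic('top','t7.png'); cv2.imwrite('pics/t7c.png',cv2.resize(a[190:310,145:275],None,fx=5,fy=5,interpolation=cv2.INTER_CUBIC))
"
```

```text
5.28 pinch [0.5742 0.1709 0.1953] x [-0.001  0.004 -1.   ] j [ 0.16  0.03  1.73  0.    1.38 -0.13] F [ 0.4 -0.7 -0.9] w 0.347
(array([ 0.21, -0.01, -0.14]), array([-0.09, -0.04, -0.  ]))
```

View pics/s7c.png

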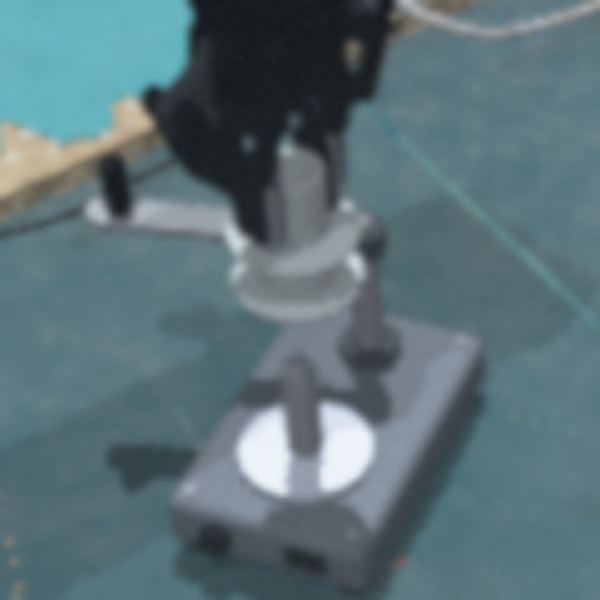

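View pics/t7c.png

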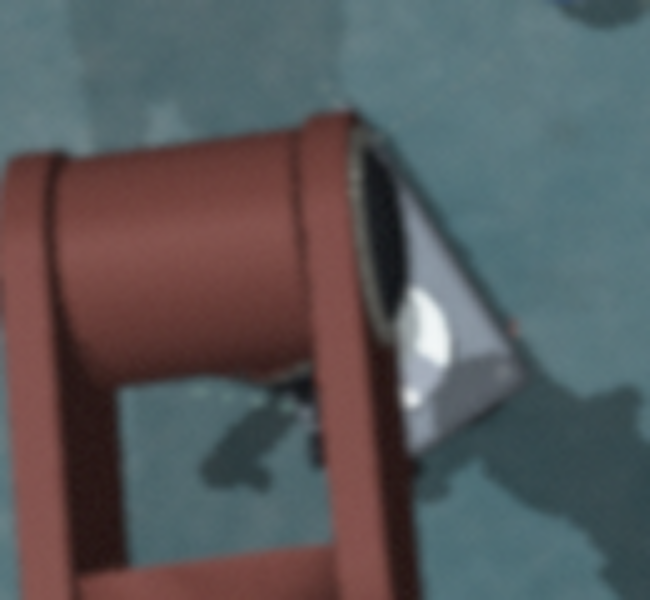

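View pics/w7.png

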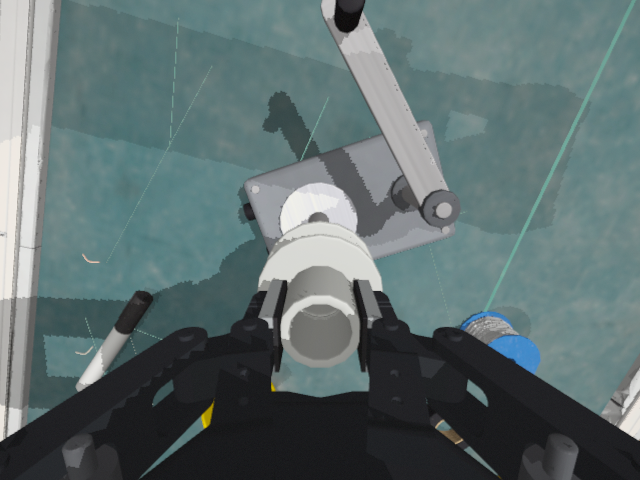

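```bash
python3 -c "
from b import *
im=cv2.imread('pics/w7.png'); cv2.imwrite('pics/w7c.png',cv2.resize(im[160:280,230:470],None,fx=3.3,fy=3.3,interpolation=cv2.INTER_CUBIC))
f=cams.grab_frame('wrist'); setcam('wrist',f['camera_matrix'],f['cam_to_world'])
info()
c,s=np.cos(.618),np.sin(.618)
print('plate',proj('wrist',foot),'tip',proj('wrist',foot+[0,0,.058]),'hub',proj('wrist',[.63797,.2207,.116]))
for a in (0,90,180,270): print('plate edge',a,proj('wrist',foot+.033*np.array([np.cos(np.radians(a)),np.sin(np.radians(a)),0])))
p=np.array([.5742,.1709,.1953])
print('collar top',proj('wrist',p+[0,0,.009]), 'flange top ctr',proj('wrist',p-[0,0,.023]))
for z in(.098,.04): print('scene',(proj('scene',[*foot[:2],z])-[210,110])*5)
for z in(.2043,.1423): print('scene spool',(proj('scene',[p[0],p[1],z])-[210,110])*5)
"
```

```text
5.48 pinch [0.5729 0.1685 0.1954] x [-0.002  0.002 -1.   ] j [ 0.16  0.03  1.73  0.    1.38 -0.13] F [-0.9  0.7 -1.2] w 0.353
plate [319.54066803 222.15848686] tip [319.22140436 241.18739126] hub [443.21884905 209.18750772]
plate edge 0 [356.45200601 233.03678212]
plate edge 90 [331.09836456 184.72053361]
plate edge 180 [281.9847617  211.09022815]
plate edge 270 [308.65449808 257.42121594]
collar top [318.86686869 327.80240477] flange top ctr [319.25085678 292.28020591]
scene [298.45945778 356.91086398]
scene [307.63639533 445.803198  ]
scene spool [286.31923102 175.39006627]
scene spool [297.48826019 286.61811575]
```

View pics/w7c.png

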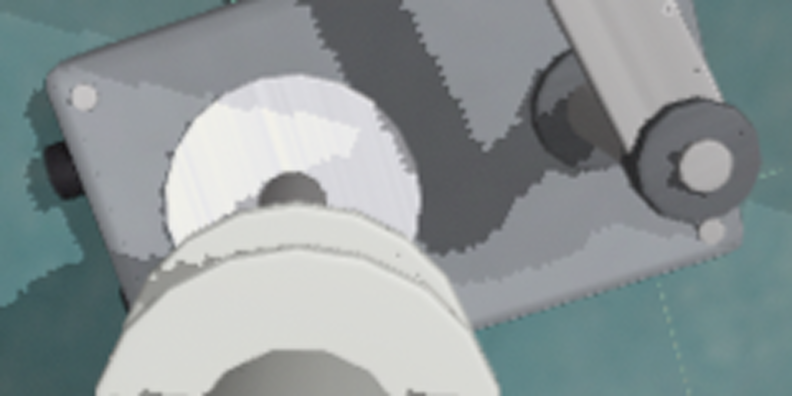

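Request:
{"op": "drive_tool", "data": {
  "series": [
    {"x":0,"y":0,"z":-0.18,"ax":0,"ay":0,"az":0},
    {"x":0,"y":0,"z":-0.18,"ax":0,"ay":0,"az":0},
    {"x":0,"y":0,"z":-0.18,"ax":0,"ay":0,"az":0}
  ]
}}

```text
time: 5.73
tool_pos: [0.5715, 0.1717, 0.1785]
tool_rot: [0.566, 0.424, 0.567, -0.422]
contact_force: [0.8, 0.5, -1.0]
gripper_width: 0.348
```

```bash
python3 -c "
from b import *
info(foot+[0,0,.15],Rd(.30))
im=pic('wrist','w8.png',foot,foot+[0,0,.058],[.63797,.2207,.116]); info(foot+[0,0,.15],Rd(.30))
st=sensors.state(); p,R=cur(st); pp=p-R.apply([.0187,0,0])
for o in(.028,-.004,-.053-.05,-.155): print(o,proj('wrist',pp+[0,0,o]).round(1))
a=pic('scene','s8.png'); cv2.imwrite('pics/s8c.png',cv2.resize(a[130:220,240:300],None,fx=6.5,fy=6.5,interpolation=cv2.INTER_CUBIC))
info()
"
```

```text
5.73 pinch [0.5715 0.1716 0.1972] x [ 0.     0.003 -1.   ] j [ 0.17  0.02  1.73  0.    1.38 -0.12] F [ 0.8  0.5 -1. ] w 0.348
(array([ 0.29,  0.08, -0.09]), array([-0.12, -0.03, -0.02]))
  proj [320.6 224.3]
  proj [320.7 243.6]
  proj [443.2 211.8]
5.78 pinch [0.5717 0.1716 0.1974] x [ 0.001  0.003 -1.   ] j [ 0.17  0.02  1.73  0.    1.38 -0.12] F [ 0.7  0.5 -1.8] w 0.347
(array([ 0.3 ,  0.07, -0.09]), array([-0.13, -0.03, -0.02]))
0.028 [315.9 361.1]
-0.004 [316.8 313.8]
-0.10300000000000001 [318.1 245.3]
-0.155 [318.4 227.5]
5.83 pinch [0.5718 0.1716 0.1976] x [ 0.001  0.003 -1.   ] j [ 0.17  0.02  1.73  0.    1.38 -0.12] F [-0.6 -0.9 -1. ] w 0.348
```

View pics/s8c.png

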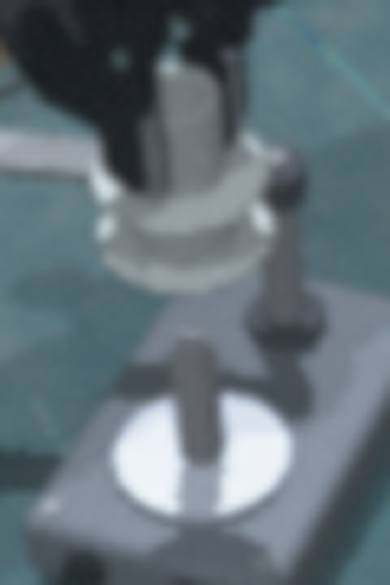

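View pics/w8.png

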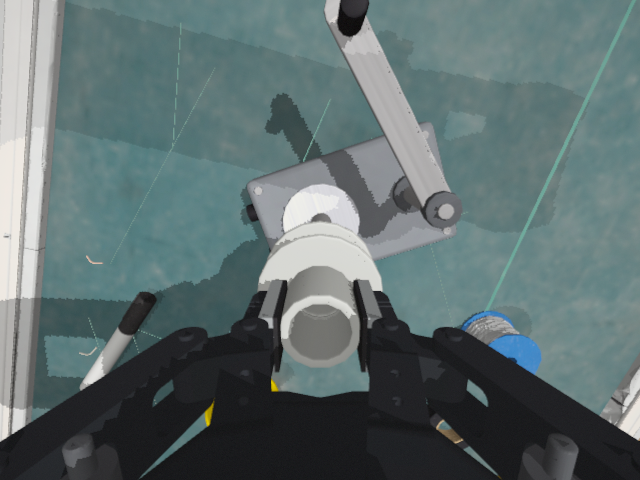

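```bash
python3 -c "
from b import *
im=cv2.imread('pics/w8.png'); cv2.imwrite('pics/w8c.png',cv2.resize(im[170:380,240:470],None,fx=2.8,fy=2.8,interpolation=cv2.INTER_CUBIC))
# repeat of wrist cam pose vs tool
f=cams.grab_frame('wrist'); st=sensors.state(); p,R=cur(st)
T=f['cam_to_world']; setcam('wrist',f['camera_matrix'],T)
print('cam in tool',R.inv().apply(T[:3,3]-p).round(4)); print((R.inv().as_matrix()@T[:3,:3]).round(4))
pp=p-R.apply([.0187,0,0])
def ext(c,r,n=72):
    q=np.array([proj('wrist',np.array(c)+r*np.array([np.cos(t),np.sin(t),0])) for t in np.linspace(0,2*np.pi,n)]); return (q.min(0).round(1),q.max(0).round(1))
print('plate',ext(foot,.033)); print('hub top',ext([.63797,.2207,.116],.012)); print('collar outer',ext(pp+[0,0,.009],.016),'up flange top',ext(pp-[0,0,.023],.03))
info()
"
```

```text
cam in tool [-0.1423  0.0015 -0.0691]
[[ 2.00e-03 -2.73e-01  9.62e-01]
 [ 1.00e+00  3.00e-04 -2.00e-03]
 [ 3.00e-04  9.62e-01  2.73e-01]]
plate (array([281.7, 185.4]), array([358.7, 260.5]))
hub top (array([423.1, 192.2]), array([462. , 230.4]))
collar outer (array([274.7, 291.5]), array([358.2, 365.8])) up flange top (array([253.8, 232.9]), array([380.4, 349.2]))
5.88 pinch [0.5719 0.1717 0.1977] x [ 0.001  0.003 -1.   ] j [ 0.17  0.02  1.73  0.    1.38 -0.12] F [-0.1  0.1 -0.5] w 0.351
```

View pics/w8c.png

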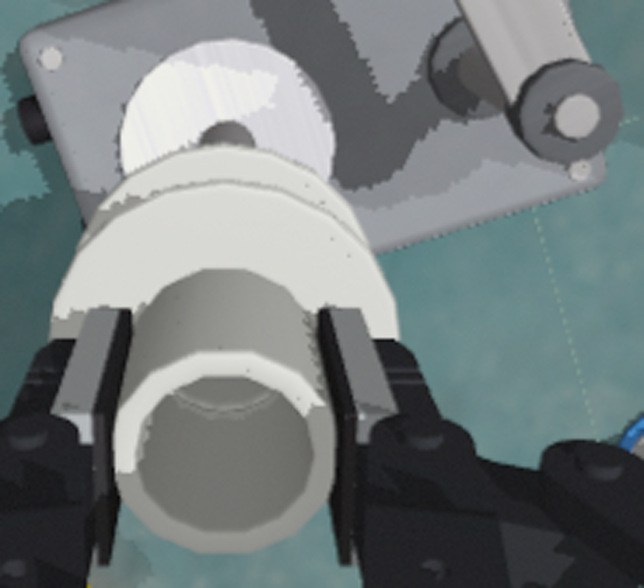

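```bash
python3 -c "
from b import *
f=cams.grab_frame('wrist'); setcam('wrist',f['camera_matrix'],f['cam_to_world'])
st=sensors.state(); p,R=cur(st); pp=p-R.apply([.0187,0,0])
def ext(c,r):
    q=np.array([proj('wrist',np.array(c)+r*np.array([np.cos(t),np.sin(t),0])) for t in np.linspace(0,2*np.pi,180)]); return np.r_[q.min(0),q.max(0)]
fs=lambda v:np.r_[ext(v,.016)-[281.1,295,360,367.5],(ext(v-[0,0,.032],.03)-[258.6,235,382.1,0])[:3]]
a=least_squares(fs,pp); print('collar top',a.x,a.fun.round(1),'pinch',pp)
c,s=np.cos(.618),np.sin(.618)
fr=lambda v:np.r_[(ext(v[:3],.033)-[282.1,183.6,360,0])[:3],ext(v[:3]+[.08*np.cos(v[3]),.08*np.sin(v[3]),.076],.012)-[422.5,191.4,461.8,228.9]]
b=least_squares(fr,[*foot,.618]); print('plate',b.x,b.fun.round(1))
d=b.x[:2]-a.x[:2]; print('need world',d,'tool units',R.inv().apply([*d,0])/.025)
"
```

```text
collar top [0.57416604 0.16984269 0.20397253] [-1.3 -0.6  1.3 -0.7 -0.2  1.6  0.3] pinch [0.57191391 0.17181351 0.19770316]
plate [0.57306193 0.1755809  0.03750945 0.60784901] [ 0.4  0.2 -1.   0.6 -0.2 -0.2  0.1]
need world [-0.00110411  0.00573821] tool units [ 0.00066843  0.02315465 -0.23258805]
```

Request:
{"op": "drive_tool", "data": {
  "series": [
    {"x":0.5,"y":0.06,"z":-0.05,"ax":0,"ay":0,"az":0},
    {"x":1.0,"y":0.06,"z":-0.05,"ax":0,"ay":0,"az":0},
    {"x":1.3,"y":0.06,"z":-0.05,"ax":0,"ay":0,"az":0},
    {"x":1.3,"y":0.06,"z":-0.05,"ax":0,"ay":0,"az":0},
    {"x":1.3,"y":0.06,"z":-0.05,"ax":0,"ay":0,"az":0}
  ]
}}

```text
time: 6.35
tool_pos: [0.5721, 0.174, 0.1444]
tool_rot: [0.566, 0.423, 0.568, -0.422]
contact_force: [1.1, 0.1, -0.3]
gripper_width: 0.347
```

```bash
python3 -c "
from b import *
info(foot+[0,0,.12],Rd(.30))
pic('wrist','w9.png')
a=pic('scene','s9.png'); cv2.imwrite('pics/s9c.png',cv2.resize(a[140:220,245:305],None,fx=7.5,fy=7.5,interpolation=cv2.INTER_CUBIC))
a=pic('top','t9.png'); cv2.imwrite('pics/t9c.png',cv2.resize(a[190:310,145:275],None,fx=5,fy=5,interpolation=cv2.INTER_CUBIC))
info(foot+[0,0,.12],Rd(.30))
"
```

```text
6.35 pinch [0.5722 0.1739 0.1631] x [-0.002  0.003 -1.   ] j [ 0.17  0.06  1.76  0.    1.33 -0.12] F [ 1.1  0.1 -0.3] w 0.347
(array([ 0.13,  0.03, -0.  ]), array([-0.11, -0.04,  0.02]))
6.5 pinch [0.5734 0.1741 0.1654] x [ 0.002  0.003 -1.   ] j [ 0.17  0.06  1.75  0.    1.33 -0.12] F [-0.   0.4 -0.7] w 0.348
(array([ 0.22, -0.03, -0.01]), array([-0.11, -0.03, -0.03]))
```

View pics/s9c.png

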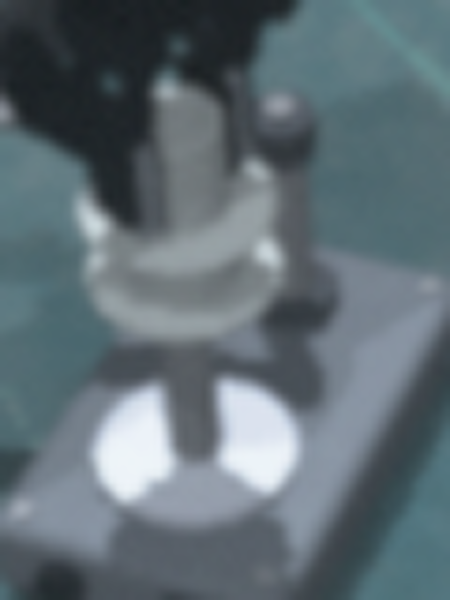

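View pics/w9.png

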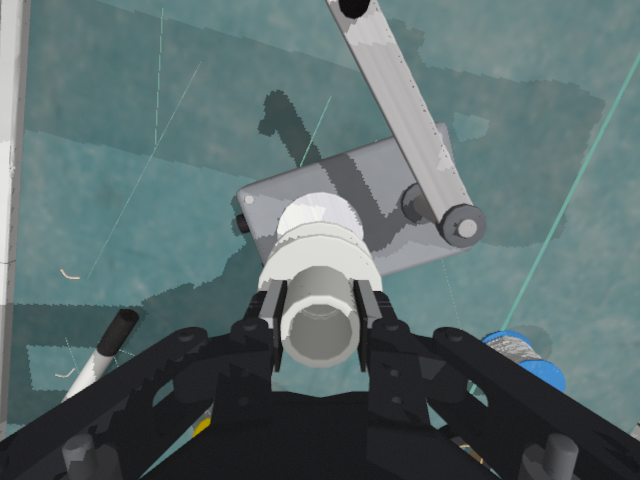

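Both views now agree laterally. In the scene crop the spool axis is at x≈184.5 and the spindle line extrapolates to 185.5. In the wrist view both plate and collar centre on column 320. Starting down.

Request:
{"op": "drive_tool", "data": {
  "series": [
    {"x":0.2,"y":0,"z":0,"ax":0,"ay":0,"az":0},
    {"x":0.4,"y":0,"z":0,"ax":0,"ay":0,"az":0},
    {"x":0.6,"y":0,"z":0,"ax":0,"ay":0,"az":0},
    {"x":0.7,"y":0,"z":0,"ax":0,"ay":0,"az":0},
    {"x":0.7,"y":0,"z":0,"ax":0,"ay":0,"az":0}
  ]
}}

```text
time: 6.92
tool_pos: [0.5724, 0.1741, 0.1274]
tool_rot: [0.566, 0.423, 0.568, -0.422]
contact_force: [-0.4, -0.4, -1.1]
gripper_width: 0.348
```

```bash
python3 -c "
from b import *
info(foot+[0,0,.053],Rd(.30))
"
```

```text
6.92 pinch [0.5724 0.174  0.1461] x [-0.001  0.003 -1.   ] j [ 0.17  0.08  1.77  0.    1.3  -0.12] F [-0.4 -0.4 -1.1] w 0.348
(array([2.12, 0.02, 0.  ]), array([-0.11, -0.03,  0.  ]))
```

Request:
{"op": "drive_tool", "data": {
  "series": [
    {"x":0.2,"y":0,"z":0,"ax":0,"ay":0,"az":0},
    {"x":0.4,"y":0,"z":0,"ax":0,"ay":0,"az":0},
    {"x":0.6,"y":0,"z":0,"ax":0,"ay":0,"az":0},
    {"x":0.8,"y":0,"z":0,"ax":0,"ay":0,"az":0},
    {"x":0.8,"y":0,"z":0,"ax":0,"ay":0,"az":0}
  ]
}}

```text
time: 7.33
tool_pos: [0.5721, 0.1741, 0.107]
tool_rot: [0.566, 0.423, 0.568, -0.422]
contact_force: [-0.5, -0.2, -1.5]
gripper_width: 0.354
```

```bash
python3 -c "
from b import *
info(foot+[0,0,.053],Rd(.30))
a=pic('scene','s10.png'); cv2.imwrite('pics/s10c.png',cv2.resize(a[140:220,245:305],None,fx=7.5,fy=7.5,interpolation=cv2.INTER_CUBIC))
"
```

```text
7.33 pinch [0.5722 0.1741 0.1257] x [-0.002  0.003 -1.   ] j [ 0.17  0.1   1.78  0.    1.26 -0.12] F [-0.5 -0.2 -1.5] w 0.354
(array([1.31, 0.03, 0.  ]), array([-0.11, -0.04,  0.01]))
```

View pics/s10c.png

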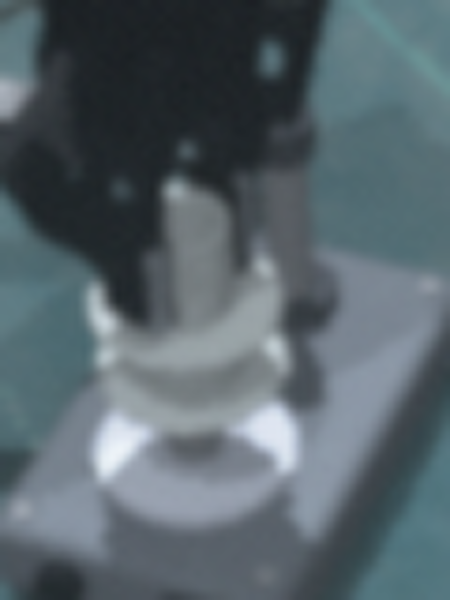

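Request:
{"op": "drive_tool", "data": {
  "series": [
    {"x":0.2,"y":0,"z":0,"ax":0,"ay":0,"az":0},
    {"x":0.4,"y":0,"z":0,"ax":0,"ay":0,"az":0},
    {"x":0.6,"y":0,"z":0,"ax":0,"ay":0,"az":0},
    {"x":0.8,"y":0,"z":0,"ax":0,"ay":0,"az":0},
    {"x":0.9,"y":0,"z":0,"ax":0,"ay":0,"az":0}
  ]
}}

```text
time: 7.8
tool_pos: [0.5726, 0.1742, 0.0851]
tool_rot: [0.566, 0.423, 0.568, -0.422]
contact_force: [0.4, 0.5, -0.6]
gripper_width: 0.35
```

Request:
{"op": "drive_tool", "data": {
  "series": [
    {"x":0.05,"y":0,"z":0,"ax":0,"ay":0,"az":0},
    {"x":0.1,"y":0,"z":0,"ax":0,"ay":0,"az":0},
    {"x":0.15,"y":0,"z":0,"ax":0,"ay":0,"az":0},
    {"x":0.15,"y":0,"z":0,"ax":0,"ay":0,"az":0}
  ]
}}

```text
time: 8.13
tool_pos: [0.5732, 0.1743, 0.0824]
tool_rot: [0.567, 0.424, 0.567, -0.421]
contact_force: [-0.8, 0.6, -1.0]
gripper_width: 0.352
```

Request:
{"op": "drive_tool", "data": {
  "series": [
    {"x":0.05,"y":0,"z":0,"ax":0,"ay":0,"az":0},
    {"x":0.1,"y":0,"z":0,"ax":0,"ay":0,"az":0},
    {"x":0.15,"y":0,"z":0,"ax":0,"ay":0,"az":0},
    {"x":0.2,"y":0,"z":0,"ax":0,"ay":0,"az":0},
    {"x":0.2,"y":0,"z":0,"ax":0,"ay":0,"az":0}
  ]
}}

```text
time: 8.55
tool_pos: [0.573, 0.1743, 0.0771]
tool_rot: [0.566, 0.423, 0.568, -0.422]
contact_force: [-0.1, -0.1, 0.3]
gripper_width: 0.35
```

```bash
python3 -c "
from b import *
info(foot+[0,0,.053],Rd(.30))
a=pic('scene','s11.png'); cv2.imwrite('pics/s11c.png',cv2.resize(a[140:220,245:305],None,fx=7.5,fy=7.5,interpolation=cv2.INTER_CUBIC))
"
```

```text
8.55 pinch [0.573  0.1743 0.0958] x [ 0.     0.003 -1.   ] j [ 0.17  0.13  1.8   0.    1.21 -0.12] F [-0.1 -0.1  0.3] w 0.35
(array([ 0.11, -0.01, -0.  ]), array([-0.11, -0.03, -0.01]))
```

View pics/s11c.png

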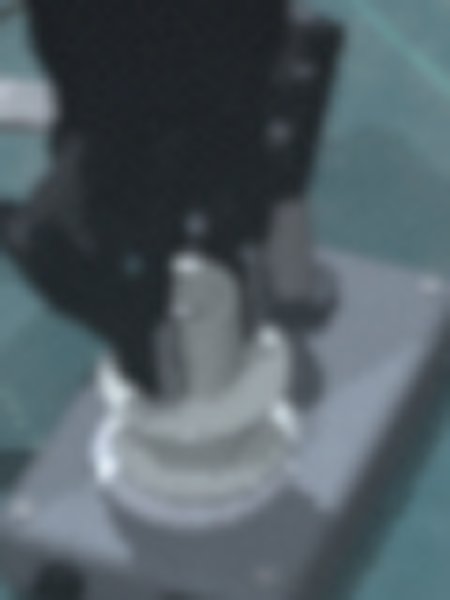

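Nearly seated, with about 3 mm to go. Continuing in 1 mm steps and watching the force.

Request:
{"op": "drive_tool", "data": {
  "series": [
    {"x":0.03,"y":0,"z":0,"ax":0,"ay":0,"az":0},
    {"x":0.06,"y":0,"z":0,"ax":0,"ay":0,"az":0},
    {"x":0.06,"y":0,"z":0,"ax":0,"ay":0,"az":0}
  ]
}}

```text
time: 8.85
tool_pos: [0.5731, 0.1743, 0.0758]
tool_rot: [0.567, 0.423, 0.568, -0.421]
contact_force: [0.2, -0.3, -0.5]
gripper_width: 0.344
```

Request:
{"op": "drive_tool", "data": {
  "series": [
    {"x":0.03,"y":0,"z":0,"ax":0,"ay":0,"az":0},
    {"x":0.05,"y":0,"z":0,"ax":0,"ay":0,"az":0},
    {"x":0.05,"y":0,"z":0,"ax":0,"ay":0,"az":0}
  ]
}}

```text
time: 9.1
tool_pos: [0.5731, 0.1744, 0.0746]
tool_rot: [0.567, 0.423, 0.568, -0.421]
contact_force: [-0.1, 0.2, -1.2]
gripper_width: 0.343
```

Request:
{"op": "drive_tool", "data": {
  "series": [
    {"x":0.03,"y":0,"z":0,"ax":0,"ay":0,"az":0},
    {"x":0.05,"y":0,"z":0,"ax":0,"ay":0,"az":0},
    {"x":0.05,"y":0,"z":0,"ax":0,"ay":0,"az":0}
  ]
}}

```text
time: 9.35
tool_pos: [0.573, 0.1743, 0.0733]
tool_rot: [0.567, 0.423, 0.568, -0.422]
contact_force: [-0.4, -0.5, -0.0]
gripper_width: 0.35
```

Request:
{"op": "drive_tool", "data": {
  "series": [
    {"x":0.03,"y":0,"z":0,"ax":0,"ay":0,"az":0},
    {"x":0.05,"y":0,"z":0,"ax":0,"ay":0,"az":0},
    {"x":0.05,"y":0,"z":0,"ax":0,"ay":0,"az":0}
  ]
}}

```text
time: 9.6
tool_pos: [0.5732, 0.1744, 0.0725]
tool_rot: [0.567, 0.424, 0.567, -0.421]
contact_force: [-0.9, -0.2, 1.3]
gripper_width: 0.352
```

Request:
{"op": "drive_tool", "data": {
  "series": [
    {"x":0.03,"y":0,"z":0,"ax":0,"ay":0,"az":0},
    {"x":0.05,"y":0,"z":0,"ax":0,"ay":0,"az":0},
    {"x":0.05,"y":0,"z":0,"ax":0,"ay":0,"az":0}
  ]
}}

```text
time: 9.85
tool_pos: [0.5733, 0.1745, 0.0725]
tool_rot: [0.567, 0.423, 0.568, -0.421]
contact_force: [-3.7, -0.8, 7.8]
gripper_width: 0.346
```

Request:
{"op": "drive_tool", "data": {
  "series": [
    {"x":0.03,"y":0,"z":0,"ax":0,"ay":0,"az":0},
    {"x":0.05,"y":0,"z":0,"ax":0,"ay":0,"az":0},
    {"x":0.05,"y":0,"z":0,"ax":0,"ay":0,"az":0}
  ]
}}

```text
time: 10.1
tool_pos: [0.5733, 0.1745, 0.0725]
tool_rot: [0.566, 0.423, 0.568, -0.422]
contact_force: [-7.9, -1.4, 13.3]
gripper_width: 0.351
```

Contact: z stopped at 0.0725 and the force rose to about 13 N, matching the expected seat height. Checking with a picture.

```bash
python3 -c "
from b import *
info(foot+[0,0,.053],Rd(.30))
a=pic('scene','s12.png'); cv2.imwrite('pics/s12c.png',cv2.resize(a[140:220,245:305],None,fx=7.5,fy=7.5,interpolation=cv2.INTER_CUBIC))
"
```

```text
10.1 pinch [0.5733 0.1744 0.0912] x [ 0.     0.003 -1.   ] j [ 0.17  0.14  1.8   0.    1.2  -0.12] F [-7.9 -1.4 13.3] w 0.351
(array([-0.07, -0.02,  0.  ]), array([-0.11, -0.03, -0.01]))
```

View pics/s12c.png

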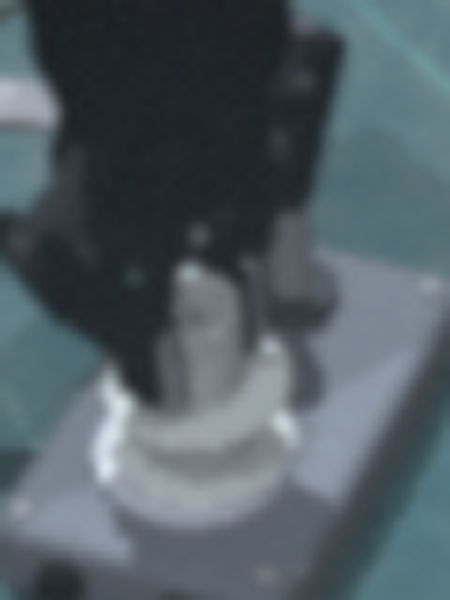

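Request:
{"op": "drive_tool", "data": {
  "series": [
    {"x":-0.08,"y":0,"z":0,"ax":0,"ay":0,"az":0},
    {"x":-0.08,"y":0,"z":0,"ax":0,"ay":0,"az":0}
  ]
}}

```text
time: 10.32
tool_pos: [0.5737, 0.1745, 0.0725]
tool_rot: [0.567, 0.424, 0.567, -0.421]
contact_force: [-1.0, 1.0, 4.8]
gripper_width: 0.348
```

Request:
{"op": "drive_tool", "data": {
  "series": [
    {"x":0,"y":0,"z":0,"ax":0,"ay":0,"az":0},
    {"x":0,"y":0,"z":0,"ax":0,"ay":0,"az":0},
    {"x":0,"y":0,"z":0,"ax":0,"ay":0,"az":0},
    {"x":0,"y":0,"z":0,"ax":0,"ay":0,"az":0},
    {"x":0,"y":0,"z":0,"ax":0,"ay":0,"az":0}
  ],
  "hand": 0.65
}}

```text
time: 10.73
tool_pos: [0.573, 0.1743, 0.0714]
tool_rot: [0.566, 0.423, 0.568, -0.422]
contact_force: [-0.5, 0.5, -0.0]
gripper_width: 0.648
```

```bash
python3 -c "
from b import *
info()
pic('wrist','w13.png')
"
```

```text
10.73 pinch [0.573  0.1743 0.0901] x [ 0.     0.003 -1.   ] j [ 0.17  0.14  1.8   0.    1.2  -0.12] F [-0.5  0.5 -0. ] w 0.648
```

View pics/w13.png

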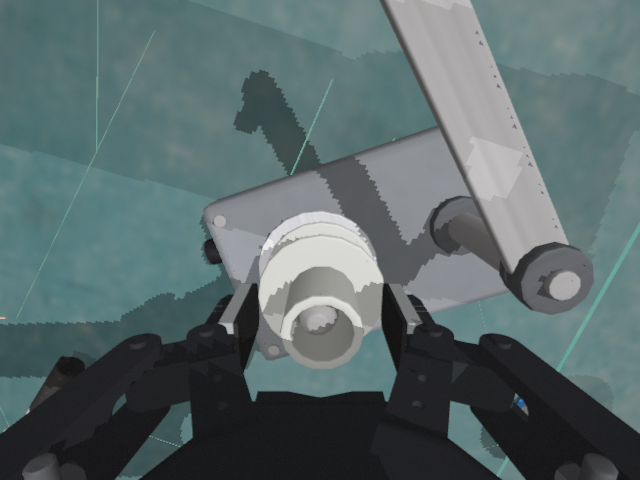

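Released, and the spindle tip is visible in the bore. Backing straight up.

Request:
{"op": "drive_tool", "data": {
  "series": [
    {"x":-0.4,"y":0,"z":0,"ax":0,"ay":0,"az":0},
    {"x":-1.2,"y":0,"z":0,"ax":0,"ay":0,"az":0},
    {"x":-2.4,"y":0,"z":0,"ax":0,"ay":0,"az":0},
    {"x":-3.8,"y":0,"z":0,"ax":0,"ay":0,"az":0},
    {"x":-5.2,"y":0,"z":0,"ax":0,"ay":0,"az":0}
  ]
}}

```text
time: 11.2
tool_pos: [0.5725, 0.1739, 0.2033]
tool_rot: [0.566, 0.423, 0.568, -0.422]
contact_force: [0.9, 0.4, 0.1]
gripper_width: 0.653
```

```bash
cat > c.py <<'E'
from b import *
piv=np.array([.6380,.2207])
def pose(thk,gap,ztcp):
    t=np.array([-np.sin(thk),np.cos(thk)]); k=piv+.12*np.array([np.cos(thk),np.sin(thk)])
    q=k-t*(gap); za=np.arctan2(t[1],t[0]); ya=za+np.pi/2   # z = x cross y, x down
    return np.array([*q,ztcp+.0187]),Rd(ya)
E
python3 -c "
from c import *
info()
P,R=pose(2.405,.045,.18); print(P,R.as_matrix().round(2)); info(P,R)
im=pic('wrist','w14.png',[.5503,.3005,.141],[*piv,.116])
"
```

```text
11.2 pinch [0.5725 0.1738 0.222 ] x [-0.     0.003 -1.   ] j [ 0.17  0.01  1.71  0.    1.43 -0.12] F [0.9 0.4 0.1] w 0.653
[0.57933813 0.33464642 0.1987    ] [[ 0.    0.74 -0.67]
 [ 0.   -0.67 -0.74]
 [-1.    0.    0.  ]]
11.2 pinch [0.5725 0.1738 0.222 ] x [-0.     0.003 -1.   ] j [ 0.17  0.01  1.71  0.    1.43 -0.12] F [0.9 0.4 0.1] w 0.653
(array([ 0.95,  2.1 , -6.08]), array([ 1.177e+01, -3.000e-02,  1.000e-02]))
  proj [345.1  29.7]
  proj [428.3 207.6]
```

View pics/w14.png

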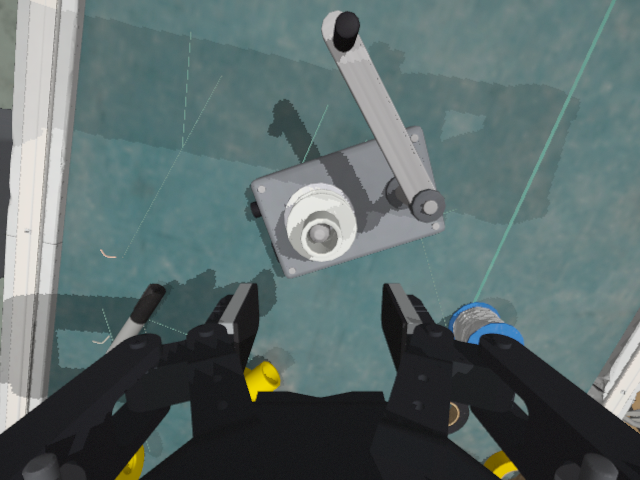

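Request:
{"op": "drive_tool", "data": {
  "series": [
    {"x":0,"y":2.1,"z":-6.3,"ax":11.8,"ay":0,"az":0},
    {"x":0,"y":2.1,"z":-6.3,"ax":11.8,"ay":0,"az":0},
    {"x":0,"y":2.1,"z":-6.3,"ax":11.8,"ay":0,"az":0},
    {"x":0,"y":2.1,"z":-6.3,"ax":11.8,"ay":0,"az":0},
    {"x":0,"y":2.1,"z":-6.3,"ax":11.8,"ay":0,"az":0}
  ],
  "hand": 0
}}

```text
time: 11.67
tool_pos: [0.5775, 0.3458, 0.203]
tool_rot: [0.411, 0.576, 0.414, -0.572]
contact_force: [-0.9, -0.5, -0.1]
gripper_width: 0.006
```

```bash
python3 -c "
from c import *
P,R=pose(2.38,.05,.18); info(P,R)
"
```

```text
11.67 pinch [0.5775 0.3457 0.2217] x [ 0.002  0.006 -1.   ] j [0.43 0.18 1.52 0.01 1.43 0.75] F [-0.9 -0.5 -0.1] w 0.006
(array([0.92, 0.39, 0.13]), array([ 5.02, -0.07,  0.02]))
```

Request:
{"op": "drive_tool", "data": {
  "series": [
    {"x":0.5,"y":0.4,"z":0.1,"ax":5,"ay":0,"az":0},
    {"x":0.9,"y":0.4,"z":0.1,"ax":5,"ay":0,"az":0},
    {"x":0.9,"y":0.4,"z":0.1,"ax":5,"ay":0,"az":0},
    {"x":0.9,"y":0.4,"z":0.1,"ax":5,"ay":0,"az":0},
    {"x":0.9,"y":0.4,"z":0.1,"ax":5,"ay":0,"az":0}
  ]
}}

```text
time: 12.08
tool_pos: [0.587, 0.3345, 0.1799]
tool_rot: [0.278, 0.65, 0.28, -0.649]
contact_force: [-0.5, -0.0, 0.4]
gripper_width: 0.0
```

```bash
python3 -c "
from c import *
P,R=pose(2.38,.05,.118); info(P,R)
pic('wrist','w15.png',[.5503,.3005,.141],[.5513,.3035,.141],[*piv,.116])
a=pic('scene','s15.png'); cv2.imwrite('pics/s15c.png',cv2.resize(a[100:220,200:320],None,fx=5,fy=5,interpolation=cv2.INTER_CUBIC))
"
```

```text
12.08 pinch [0.587  0.3344 0.1986] x [ 0.001  0.003 -1.   ] j [0.41 0.2  1.54 0.   1.4  1.17] F [-0.5 -0.   0.4] w 0.0
(array([ 2.48, -0.18, -0.11]), array([ 0.02, -0.03,  0.02]))
  proj [313.5 345.9]
  proj [311.3 341.8]
  proj [487.6 321.6]
```

View pics/w15.png

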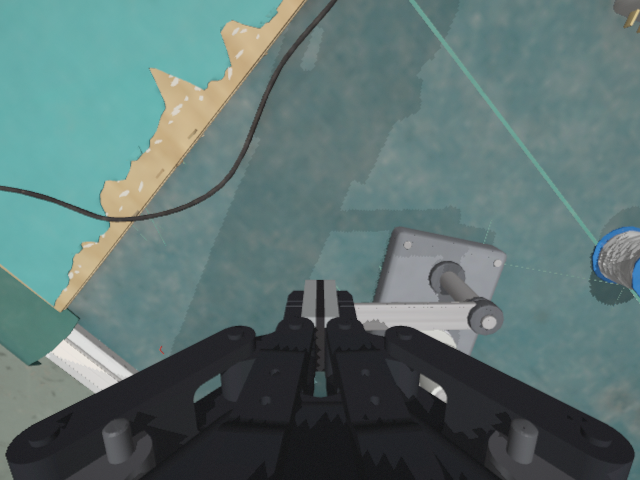

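View pics/s15c.png

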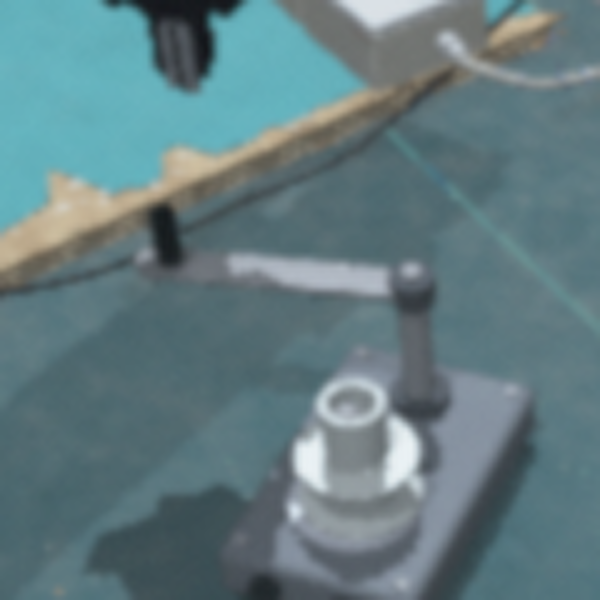

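The spool stands seated on the plate. The closed fingers are on the outer side of the knob, and the hub projects to within 2 px of where it appears. Lowering beside the knob.

Request:
{"op": "drive_tool", "data": {
  "series": [
    {"x":0.8,"y":-0.1,"z":-0.1,"ax":0,"ay":0,"az":0},
    {"x":1.6,"y":-0.1,"z":-0.1,"ax":0,"ay":0,"az":0},
    {"x":2.3,"y":-0.1,"z":-0.1,"ax":0,"ay":0,"az":0},
    {"x":2.4,"y":-0.1,"z":-0.1,"ax":0,"ay":0,"az":0},
    {"x":2.4,"y":-0.1,"z":-0.1,"ax":0,"ay":0,"az":0}
  ]
}}

```text
time: 12.6
tool_pos: [0.586, 0.3377, 0.1183]
tool_rot: [-0.279, -0.649, -0.28, 0.65]
contact_force: [0.4, 0.6, 0.4]
gripper_width: 0.001
```

```bash
python3 -c "
from c import *
for th in (2.40,2.5,2.6): 
  P,R=pose(th,.020,.119); info(P,R)
a=pic('scene','s16.png'); cv2.imwrite('pics/s16c.png',cv2.resize(a[100:220,200:320],None,fx=5,fy=5,interpolation=cv2.INTER_CUBIC))
"
```

```text
12.6 pinch [0.5861 0.3377 0.137 ] x [-0.002  0.002 -1.   ] j [0.41 0.26 1.58 0.   1.31 1.17] F [0.4 0.6 0.4] w 0.001
(array([-0.03, -0.09,  1.25]), array([-0.19, -0.  ,  0.03]))
12.6 pinch [0.5861 0.3377 0.137 ] x [-0.002  0.002 -1.   ] j [0.41 0.26 1.58 0.   1.31 1.17] F [0.4 0.6 0.4] w 0.001
(array([-0.03, -0.13,  1.73]), array([-1.33, -0.  ,  0.03]))
12.6 pinch [0.5861 0.3377 0.137 ] x [-0.002  0.002 -1.   ] j [0.41 0.26 1.58 0.   1.31 1.17] F [0.4 0.6 0.4] w 0.001
(array([-0.03, -0.13,  2.22]), array([-2.48, -0.  ,  0.03]))
```

View pics/s16c.png

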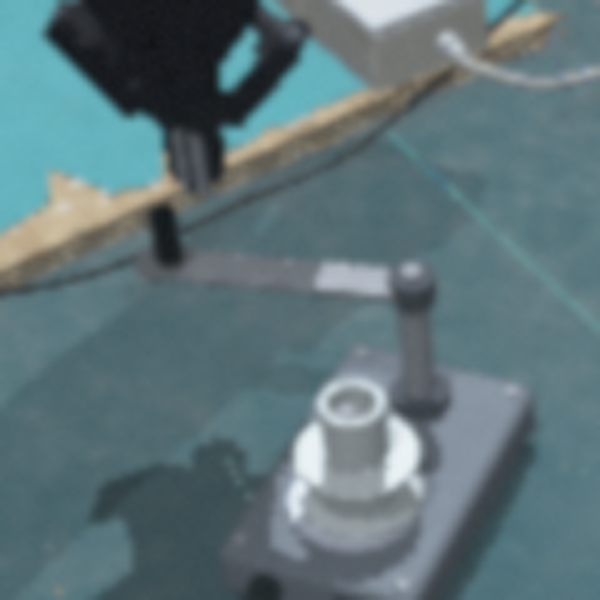

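Request:
{"op": "drive_tool", "data": {
  "series": [
    {"x":0,"y":-0.1,"z":0.5,"ax":0,"ay":0,"az":0},
    {"x":0,"y":-0.1,"z":0.9,"ax":-0.2,"ay":0,"az":0},
    {"x":0,"y":-0.1,"z":1.25,"ax":-0.2,"ay":0,"az":0},
    {"x":0,"y":-0.13,"z":1.5,"ax":-0.8,"ay":0,"az":0},
    {"x":0,"y":-0.13,"z":1.75,"ax":-1.3,"ay":0,"az":0}
  ]
}}

```text
time: 13.07
tool_pos: [0.5548, 0.3087, 0.1213]
tool_rot: [0.315, 0.634, 0.318, -0.631]
contact_force: [0.2, 1.7, 0.7]
gripper_width: 0.001
```

```bash
python3 -c "
from c import *
for th in (2.6,2.7,2.8): 
  P,R=pose(th,.020,.119); info(P,R)
a=pic('scene','s17.png'); cv2.imwrite('pics/s17c.png',cv2.resize(a[100:220,200:320],None,fx=5,fy=5,interpolation=cv2.INTER_CUBIC))
"
```

```text
13.07 pinch [0.5547 0.3086 0.14  ] x [ 0.003  0.005 -1.   ] j [0.39 0.16 1.69 0.   1.29 1.03] F [0.2 1.7 0.7] w 0.001
(array([ 0.09, -0.08,  0.51]), array([-1.16, -0.07,  0.  ]))
13.07 pinch [0.5547 0.3086 0.14  ] x [ 0.003  0.005 -1.   ] j [0.39 0.16 1.69 0.   1.29 1.03] F [0.2 1.7 0.7] w 0.001
(array([ 0.08, -0.09,  1.  ]), array([-2.3 , -0.07, -0.  ]))
13.07 pinch [0.5547 0.3086 0.14  ] x [ 0.003  0.005 -1.   ] j [0.39 0.16 1.69 0.   1.29 1.03] F [0.2 1.7 0.7] w 0.001
(array([ 0.08, -0.05,  1.48]), array([-3.45, -0.07, -0.01]))
```

View pics/s17c.png

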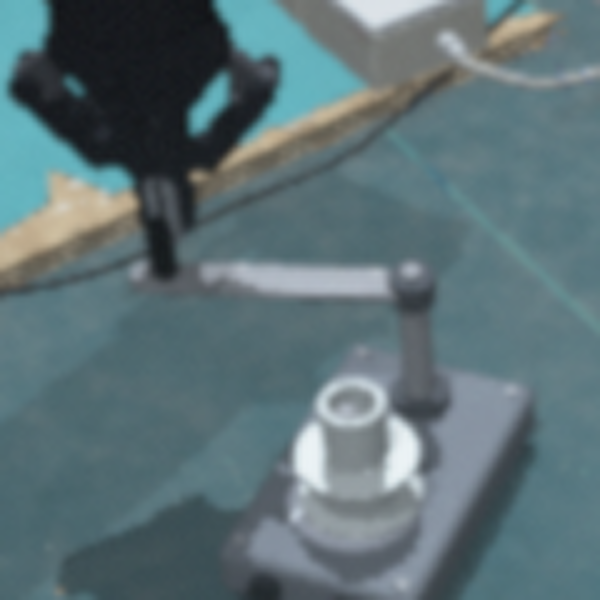

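Contact made and the strap has started to close, with about 1.7 N of reaction. Continuing along the arc.

Request:
{"op": "drive_tool", "data": {
  "series": [
    {"x":0.05,"y":-0.06,"z":0.4,"ax":-0.9,"ay":0,"az":0},
    {"x":0.05,"y":-0.08,"z":0.7,"ax":-1.6,"ay":0,"az":0},
    {"x":0.05,"y":-0.09,"z":1.0,"ax":-2.3,"ay":0,"az":0},
    {"x":0.05,"y":-0.07,"z":1.25,"ax":-2.9,"ay":0,"az":0},
    {"x":0.05,"y":-0.05,"z":1.5,"ax":-3.4,"ay":0,"az":0}
  ]
}}

```text
time: 13.53
tool_pos: [0.5316, 0.2794, 0.1197]
tool_rot: [0.406, 0.581, 0.407, -0.577]
contact_force: [0.9, -0.2, 0.1]
gripper_width: 0.001
```

```bash
python3 -c "
from c import *
for th in (2.9,3.0,3.1,3.2): 
  P,R=pose(th,.020,.119); info(P,R)
"
```

```text
13.53 pinch [0.5316 0.2793 0.1384] x [ 0.004  0.004 -1.   ] j [0.36 0.09 1.77 0.   1.28 0.7 ] F [ 0.9 -0.2  0.1] w 0.001
(array([ 0.02, -0.06,  0.47]), array([-1.21, -0.06, -0.03]))
13.53 pinch [0.5316 0.2793 0.1384] x [ 0.004  0.004 -1.   ] j [0.36 0.09 1.77 0.   1.28 0.7 ] F [ 0.9 -0.2  0.1] w 0.001
(array([ 0.02, -0.06,  0.96]), array([-2.35, -0.06, -0.03]))
13.53 pinch [0.5316 0.2793 0.1384] x [ 0.004  0.004 -1.   ] j [0.36 0.09 1.77 0.   1.28 0.7 ] F [ 0.9 -0.2  0.1] w 0.001
(array([ 0.02, -0.02,  1.44]), array([-3.5 , -0.06, -0.03]))
13.53 pinch [0.5316 0.2793 0.1384] x [ 0.004  0.004 -1.   ] j [0.36 0.09 1.77 0.   1.28 0.7 ] F [ 0.9 -0.2  0.1] w 0.001
(array([0.02, 0.07, 1.92]), array([-4.64, -0.06, -0.03]))
```

Request:
{"op": "drive_tool", "data": {
  "series": [
    {"x":0,"y":-0.05,"z":0.4,"ax":-1.0,"ay":0,"az":0},
    {"x":0,"y":-0.06,"z":0.75,"ax":-1.8,"ay":0,"az":0},
    {"x":0,"y":-0.05,"z":1.1,"ax":-2.7,"ay":0,"az":0},
    {"x":0,"y":-0.02,"z":1.45,"ax":-3.5,"ay":0,"az":0},
    {"x":0,"y":0.05,"z":1.8,"ax":-4.4,"ay":0,"az":0}
  ]
}}

```text
time: 13.95
tool_pos: [0.5172, 0.2367, 0.1194]
tool_rot: [0.509, 0.492, 0.51, -0.488]
contact_force: [-1.1, 2.1, 1.0]
gripper_width: -0.001
```

```bash
python3 -c "
from c import *
for th in (3.2,3.3,3.4,3.5): 
  P,R=pose(th,.020,.119); info(P,R)
a=pic('scene','s18.png'); cv2.imwrite('pics/s18c.png',cv2.resize(a[100:220,200:320],None,fx=5,fy=5,interpolation=cv2.INTER_CUBIC))
"
```

```text
13.95 pinch [0.5171 0.2366 0.1381] x [ 0.003  0.004 -1.   ] j [0.3  0.01 1.85 0.   1.28 0.26] F [-1.1  2.1  1. ] w -0.001
(array([ 0.02, -0.01,  0.12]), array([-0.23, -0.05, -0.04]))
13.95 pinch [0.5171 0.2366 0.1381] x [ 0.003  0.004 -1.   ] j [0.3  0.01 1.85 0.   1.28 0.26] F [-1.1  2.1  1. ] w -0.001
(array([ 0.02, -0.06,  0.6 ]), array([-1.38, -0.05, -0.04]))
13.95 pinch [0.5171 0.2366 0.1381] x [ 0.003  0.004 -1.   ] j [0.3  0.01 1.85 0.   1.28 0.26] F [-1.1  2.1  1. ] w -0.001
(array([ 0.01, -0.05,  1.09]), array([-2.52, -0.05, -0.04]))
13.95 pinch [0.5171 0.2366 0.1381] x [ 0.003  0.004 -1.   ] j [0.3  0.01 1.85 0.   1.28 0.26] F [-1.1  2.1  1. ] w -0.001
(array([ 0.01, -0.  ,  1.57]), array([-3.67, -0.04, -0.04]))
```

View pics/s18c.png

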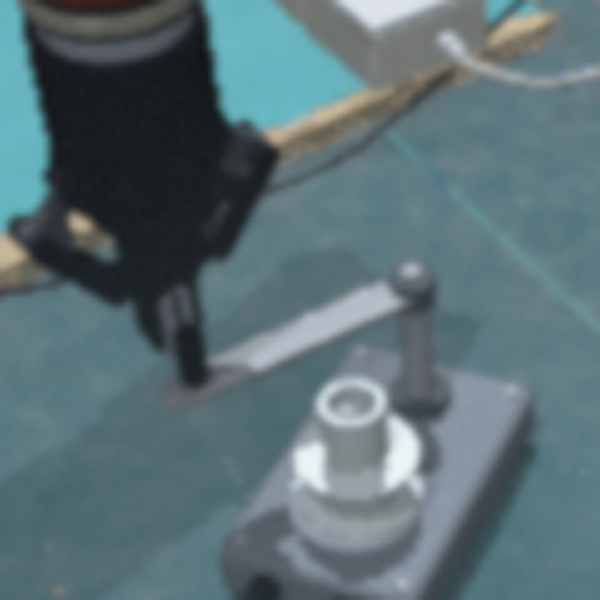

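The strap is following. It's about half a radian from its stop, so I'm keeping on.

Request:
{"op": "drive_tool", "data": {
  "series": [
    {"x":0,"y":-0.04,"z":0.35,"ax":-0.8,"ay":0,"az":0},
    {"x":0,"y":-0.06,"z":0.65,"ax":-1.5,"ay":0,"az":0},
    {"x":0,"y":-0.06,"z":0.95,"ax":-2.2,"ay":0,"az":0},
    {"x":0,"y":-0.04,"z":1.2,"ax":-2.8,"ay":0,"az":0},
    {"x":0,"y":-0.01,"z":1.45,"ax":-3.4,"ay":0,"az":0}
  ]
}}

```text
time: 14.42
tool_pos: [0.5181, 0.2006, 0.119]
tool_rot: [0.576, 0.412, 0.576, -0.409]
contact_force: [-0.8, 1.4, 0.8]
gripper_width: 0.002
```

```bash
python3 -c "
from c import *
for th in (3.55,3.65,3.72,3.76): 
  P,R=pose(th,.020,.119); info(P,R)
a=pic('scene','s19.png'); cv2.imwrite('pics/s19c.png',cv2.resize(a[100:220,200:320],None,fx=5,fy=5,interpolation=cv2.INTER_CUBIC))
"
```

```text
14.42 pinch [0.5181 0.2005 0.1377] x [ 0.002  0.004 -1.   ] j [ 0.23 -0.02  1.88  0.    1.28 -0.1 ] F [-0.8  1.4  0.8] w 0.002
(array([-0.  , -0.05,  0.37]), array([-0.87, -0.04, -0.04]))
14.42 pinch [0.5181 0.2005 0.1377] x [ 0.002  0.004 -1.   ] j [ 0.23 -0.02  1.88  0.    1.28 -0.1 ] F [-0.8  1.4  0.8] w 0.002
(array([-0.  , -0.07,  0.86]), array([-2.02, -0.03, -0.04]))
14.42 pinch [0.5181 0.2005 0.1377] x [ 0.002  0.004 -1.   ] j [ 0.23 -0.02  1.88  0.    1.28 -0.1 ] F [-0.8  1.4  0.8] w 0.002
(array([-0.  , -0.05,  1.2 ]), array([-2.82, -0.03, -0.04]))
14.42 pinch [0.5181 0.2005 0.1377] x [ 0.002  0.004 -1.   ] j [ 0.23 -0.02  1.88  0.    1.28 -0.1 ] F [-0.8  1.4  0.8] w 0.002
(array([-0.  , -0.04,  1.39]), array([-3.28, -0.03, -0.04]))
```

View pics/s19c.png

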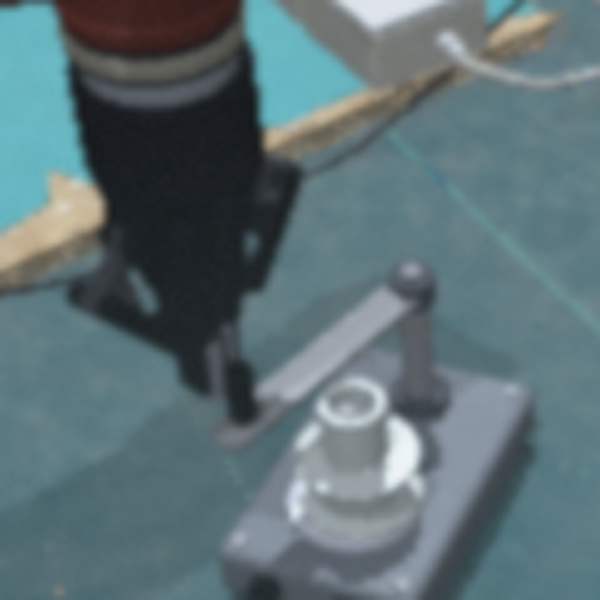

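Request:
{"op": "drive_tool", "data": {
  "series": [
    {"x":0,"y":-0.02,"z":0.2,"ax":-0.4,"ay":0,"az":0},
    {"x":0,"y":-0.05,"z":0.4,"ax":-0.9,"ay":0,"az":0},
    {"x":0,"y":-0.06,"z":0.55,"ax":-1.3,"ay":0,"az":0},
    {"x":0,"y":-0.07,"z":0.7,"ax":-1.7,"ay":0,"az":0},
    {"x":0,"y":-0.07,"z":0.85,"ax":-2.0,"ay":0,"az":0}
  ]
}}

```text
time: 14.88
tool_pos: [0.5235, 0.1802, 0.1188]
tool_rot: [0.609, 0.361, 0.609, -0.357]
contact_force: [0.2, 0.7, 0.2]
gripper_width: -0.003
```

```bash
python3 -c "
from c import *
for th in (3.7,3.76): 
  P,R=pose(th,.020,.119); info(P,R)
"
```

```text
14.88 pinch [0.5235 0.1802 0.1375] x [ 0.002  0.004 -1.   ] j [ 0.2  -0.02  1.88  0.    1.28 -0.31] F [0.2 0.7 0.2] w -0.003
(array([-0.01, -0.05,  0.26]), array([-0.61, -0.03, -0.05]))
14.88 pinch [0.5235 0.1802 0.1375] x [ 0.002  0.004 -1.   ] j [ 0.2  -0.02  1.88  0.    1.28 -0.31] F [0.2 0.7 0.2] w -0.003
(array([-0.01, -0.07,  0.55]), array([-1.3 , -0.03, -0.05]))
```

Request:
{"op": "drive_tool", "data": {
  "series": [
    {"x":0,"y":-0.03,"z":0.12,"ax":-0.3,"ay":0,"az":0},
    {"x":0,"y":-0.05,"z":0.24,"ax":-0.6,"ay":0,"az":0},
    {"x":0,"y":-0.06,"z":0.36,"ax":-0.9,"ay":0,"az":0},
    {"x":0,"y":-0.07,"z":0.44,"ax":-1.1,"ay":0,"az":0}
  ]
}}

```text
time: 15.22
tool_pos: [0.5274, 0.1696, 0.1186]
tool_rot: [0.626, 0.331, 0.626, -0.328]
contact_force: [0.1, 1.1, 1.2]
gripper_width: -0.003
```

Request:
{"op": "drive_tool", "data": {
  "series": [
    {"x":0,"y":0,"z":0.05,"ax":-0.1,"ay":0,"az":0},
    {"x":0,"y":0,"z":0.1,"ax":-0.2,"ay":0,"az":0},
    {"x":0,"y":0,"z":0.1,"ax":-0.2,"ay":0,"az":0}
  ]
}}

```text
time: 15.47
tool_pos: [0.5283, 0.1676, 0.1182]
tool_rot: [0.628, 0.325, 0.629, -0.323]
contact_force: [-1.7, 1.2, 2.7]
gripper_width: -0.003
```

Request:
{"op": "drive_tool", "data": {
  "series": [
    {"x":0,"y":0,"z":0.05,"ax":0,"ay":0,"az":0},
    {"x":0,"y":0,"z":0.1,"ax":0,"ay":0,"az":0},
    {"x":0,"y":0,"z":0.1,"ax":0,"ay":0,"az":0}
  ]
}}

```text
time: 15.72
tool_pos: [0.5284, 0.1674, 0.1182]
tool_rot: [0.626, 0.326, 0.631, -0.322]
contact_force: [-7.0, 7.9, 5.0]
gripper_width: 0.001
```

```bash
python3 -c "
from c import *
for th in (3.72,3.76): 
  P,R=pose(th,.020,.119); info(P,R)
a=pic('scene','s20.png'); cv2.imwrite('pics/s20c.png',cv2.resize(a[100:220,200:320],None,fx=5,fy=5,interpolation=cv2.INTER_CUBIC))
pic('wrist','w20.png')
"
```

```text
15.72 pinch [0.5285 0.1673 0.1369] x [-0.003  0.008 -1.   ] j [ 0.17 -0.02  1.88  0.01  1.28 -0.45] F [-7.   7.9  5. ] w 0.001
(array([-0.03,  0.04, -0.19]), array([ 0.47, -0.09, -0.02]))
15.72 pinch [0.5285 0.1673 0.1369] x [-0.003  0.008 -1.   ] j [ 0.17 -0.02  1.88  0.01  1.28 -0.45] F [-7.   7.9  5. ] w 0.001
(array([-0.03,  0.01,  0.  ]), array([ 0.01, -0.09, -0.03]))
```

View pics/s20c.png

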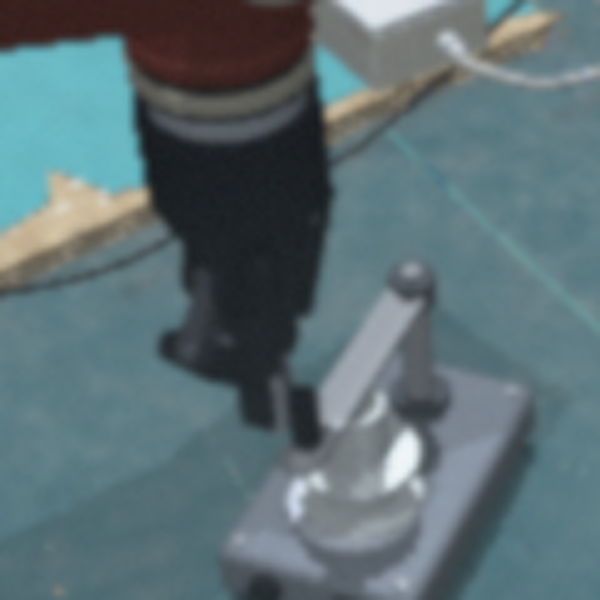

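View pics/w20.png

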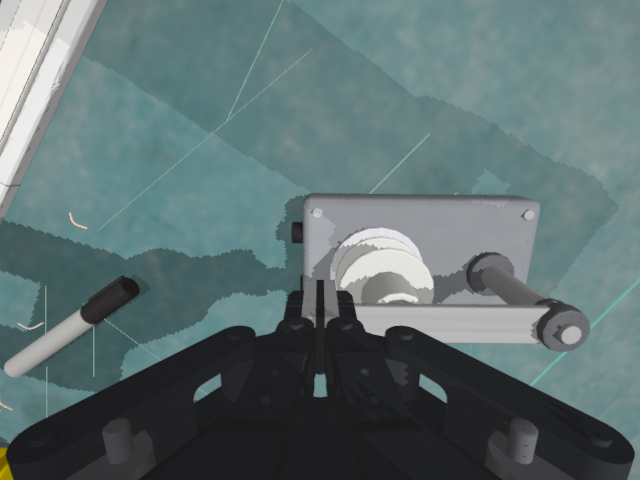

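It stopped hard with about 10 N at the predicted closed angle, and the bar is straight over the spool. Backing off and rising clear.

Request:
{"op": "drive_tool", "data": {
  "series": [
    {"x":0,"y":0,"z":-0.3,"ax":0,"ay":0,"az":0},
    {"x":0,"y":0,"z":-0.6,"ax":0,"ay":0,"az":0},
    {"x":-0.8,"y":0,"z":-0.7,"ax":0,"ay":0,"az":0},
    {"x":-2.2,"y":0,"z":-0.7,"ax":0,"ay":0,"az":0},
    {"x":-3.6,"y":0,"z":-0.7,"ax":0,"ay":0,"az":0}
  ]
}}

```text
time: 16.23
tool_pos: [0.5179, 0.1791, 0.2068]
tool_rot: [0.627, 0.324, 0.63, -0.324]
contact_force: [0.8, 0.4, -0.3]
gripper_width: 0.0
```

Request:
{"op": "drive_tool", "data": {
  "series": [
    {"x":-2,"y":-3,"z":4,"ax":0,"ay":0,"az":0},
    {"x":-2,"y":-3,"z":7,"ax":0,"ay":0,"az":0},
    {"x":-2,"y":-3,"z":10,"ax":0,"ay":0,"az":0},
    {"x":-2,"y":-3,"z":10,"ax":0,"ay":0,"az":0},
    {"x":-2,"y":-3,"z":10,"ax":0,"ay":0,"az":0}
  ]
}}

```text
time: 16.65
tool_pos: [0.5796, -0.0139, 0.2495]
tool_rot: [0.629, 0.325, 0.628, -0.323]
contact_force: [0.4, 0.4, 0.3]
gripper_width: -0.002
```

```bash
python3 -c "
from c import *
info()
a=pic('scene','s21.png'); cv2.imwrite('pics/s21c.png',cv2.resize(a[100:220,200:320],None,fx=5,fy=5,interpolation=cv2.INTER_CUBIC))
a=pic('top','t21.png',[*(piv+.12*np.array([np.cos(3.76),np.sin(3.76)])),.141]); cv2.imwrite('pics/t21c.png',cv2.resize(a[190:310,145:275],None,fx=5,fy=5,interpolation=cv2.INTER_CUBIC))
"
```

```text
16.65 pinch [ 0.5795 -0.0139  0.2682] x [ 0.002  0.002 -1.   ] j [-0.15 -0.07  1.7   0.    1.51 -0.77] F [0.4 0.4 0.3] w -0.002
  proj [223.9 270.5]
```

View pics/s21c.png

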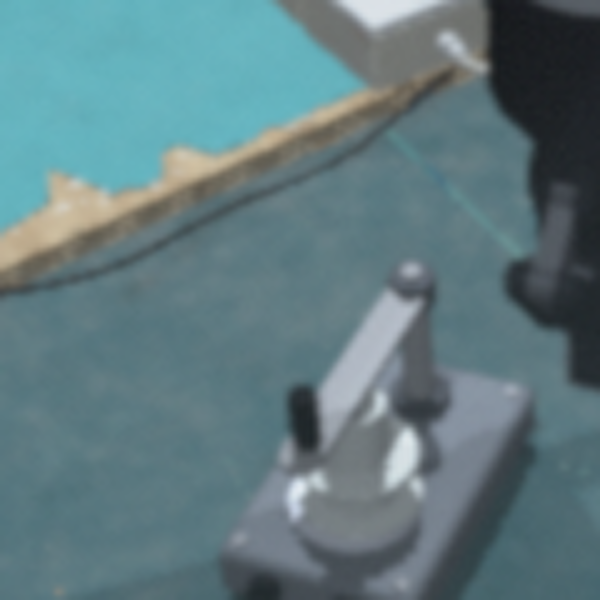

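View pics/t21c.png

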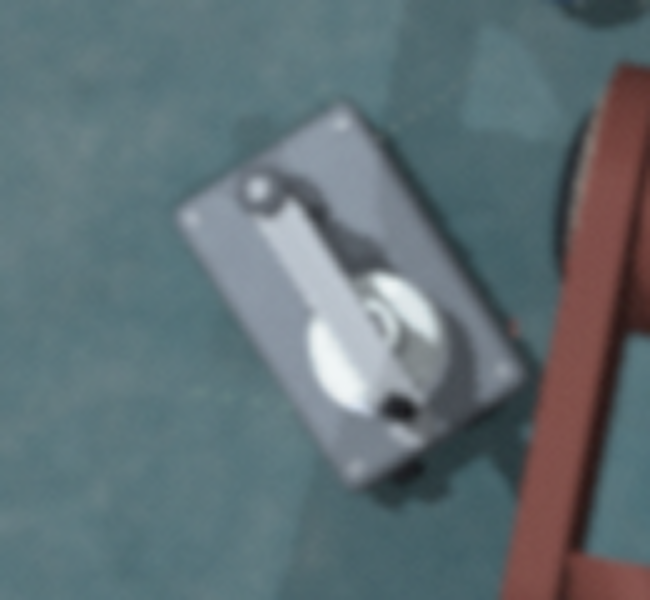

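View pics/t21.png

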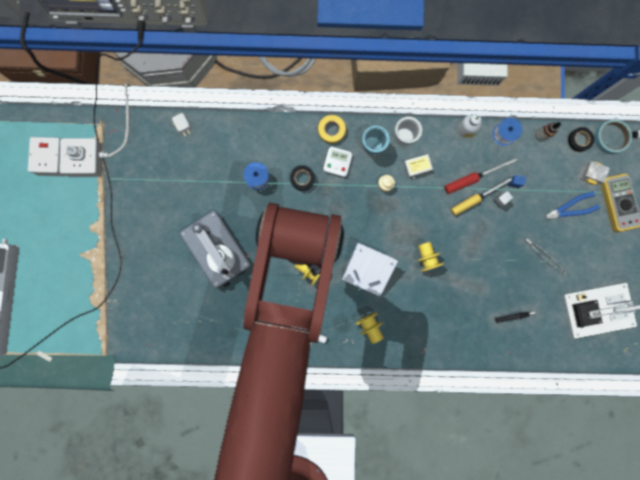

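```bash
python3 -c "
from c import *
a=cv2.imread('pics/t21.png'); cv2.imwrite('pics/t21d.png',cv2.resize(a[205:295,175:255],None,fx=6.6,fy=6.6,interpolation=cv2.INTER_CUBIC))
fx=lambda th:((proj('top',[*(piv+.12*np.array([np.cos(th),np.sin(th)])),.141])+.42-[175,205])*6.6).round(0)
for th in(3.76,3.72,3.68,3.64): print(th,fx(th))
print('hub',(proj('top',[*piv,.116])+.42-[175,205])*6.6)
"
```

```text
3.76 [326. 435.]
3.72 [314. 443.]
3.68 [301. 450.]
3.64 [288. 457.]
hub [144.97477956 150.19257164]
```

View pics/t21d.png

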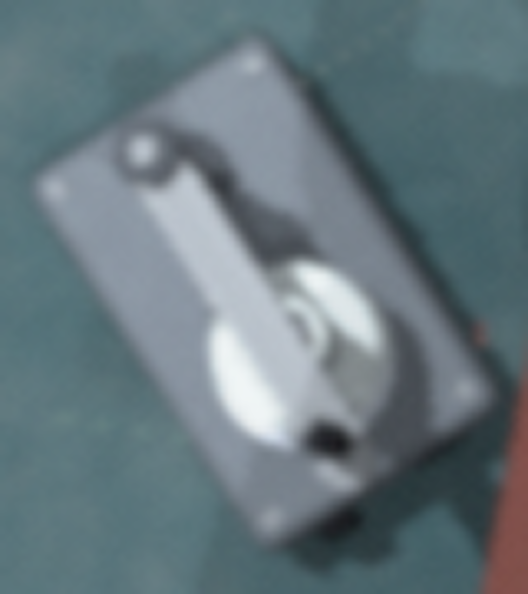

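The knob is at (327,437) in the crop, against (326,435) predicted for fully closed. The bystanders look unmoved and the arm is clear.

```bash
python3 -c "
from plant import workorder,sensors
print(sensors.state()['contact_force']); print(workorder.job_done())"
```

```text
[-1.00426221  0.64570702 -0.96156445]
the job is handed in; nothing more can be done
None
```

The spool is on the spindle, collar up, with the keeper strap swung closed over it. The job was handed in at about 17 s, and no verdict came back.

**What I did:** I gripped the spool by its collar, lifted it out of the cradle along its axis and turned it upright. I lowered it onto the spindle, taking the last few millimetres in roughly 1 mm steps. It stopped at the expected seat height with about 13 N, and I eased that off before letting go. I then pushed the strap by its knob with closed fingers until it stopped at about 10 N.

**Last checks:**
- **Spool:** it looks flat on the drive plate, and the strap passed over it with no sign of blocking.
- **Strap:** the knob is within 2 px (about 1 mm) of the position calculated for fully closed.
- **Rest of the table:** the bystanders I could see look unmoved; the arm hides part of the final top view. The arm was clear, with only sensor noise on the wrist.

**Disagreement:** before lowering, a full fit of the wrist picture put the spool about 6 mm off the spindle, while the arm's own reading and the scene camera said 1 to 3 mm. I trusted those and the wrist camera's sideways view, and the spool went down without side contact until it seated.

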